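# Release the transport lock of a vibration-isolation platform with its crank

## Robot

A 6-joint arm with a two-finger parallel gripper is mounted at the origin on the work surface. World frame = base frame: x ahead of the robot, y to its left, z up, the work surface at z = 0. Lengths are in m, angles in degrees, forces in N, time in s.
With the tool pointing down it reaches from about 0.35 to 0.875 m from the base axis. Payload 4.2 kg.
Tool frame: the origin (TCP) lies on the centre line of the jaws, within the pads' length; the fingertips stand 19 mm ahead of it and the grasp point (between the pads) is the TCP; z points along the fingers, y is the line along which they close (so a half turn about z gives the same grasp; the last joint's range is limited). The gripper opens to 87 mm and grips with 3 to 60 N. Pads are 19 mm wide; open, the fingers measure 117 mm over their backs; the gripper's body (75 mm by 190 mm) begins 51 mm behind the grasp point.
Start: joints at [-53.594, 22.042, 0.453, 0, -68.411, -14.817], TCP at [0.23, -0.581, 0.207] pointing down, gripper open.
Joint ranges: [-179.83, 179.83], [-69.29, 118.12], [-61.27, 80.66], [-181.25, 117.63], [-171.15, -9.14], [-177.46, 177.46]. Speed limits (degrees/s): [159.86, 159.86, 180, 180, 180, 180].

## Interface

Orientations are given as [roll, pitch, yaw] about the fixed x, y, z axes, in that order (R = Rz(yaw) Ry(pitch) Rx(roll)).
In Python, from bench import readout, camera, robot gives the robot as it stands.
- The arm moves only by the tool arm_command, never from a script. Its arguments are lists of equal length, an entry for each row: "jaw": the gripper command: -1 is fully open, 1 is shut, values between are in proportion; "offset": the shift along the tool's x, y, z scaled (see below), a list of three; "delta_rot": the turn, a rotation vector about the tool's x, y, z scaled (see below), a list of three. In form: {"jaw": [jaw, ...], "offset": [[tx, ty, tz], ...], "delta_rot": [[ax, ay, az], ...]}. A call has 1 to 8 rows; each row is the pose to reach, as a shift and turn from the pose commanded when the call began, along the tool's axes at that moment; what a row does not reach only later rows make up. The controller multiplies each number of a shift by 150 mm and each number of a turn by 45 degrees. A row lasts 1/8 s, in which the tool goes at most 62.5 mm and 10.7 degrees, less where a joint would pass 70% of its speed; a pose out of reach is approached as far as the arm can. A call with a number of a shift or a turn outside -1 to 1 is refused whole. A call with a gripper value outside its range is refused whole. The fingers move at their own pace and stop on an object; the grip force is fixed at half the most. Time passes only in rows, so rows that repeat a pose let the fingers close. It gives the time, the measured TCP pose, the force, the opening and the grip force at its end, in the units of the state.
- readout.get_state(): the state, without advancing time (a new reading comes with each control period).
- camera(name): name is "scene" or "top" or "wrist"; returns a dict with "image" (480x640x3 uint8, blue, green, red), "fx", "fy", "cx", "cy" (pixels), "origin" and "rotation" of the camera in the world. Camera axes: x right, y down, z forward; pixel columns grow to the right and rows downward; lengths in m; the calibration is good to about 2 mm. The wrist camera is an equidistant fisheye: a pixel r from the principal point sees the ray r / f radians off the axis. A picture is of the moment at which its call begins. There is no depth.
- robot.job_done(): hands the job in; it is judged then, once.
The state is a dict: "time": time; "qpos": joint angles; "qvel": joint speeds; "tau": joint torques, N m; "tcp_pos": TCP position; "tcp_rot": TCP orientation; "contact_force": force on the tool from outside, world axes, zero at the start; "torque": the same for the moment, N m; "grip_width": finger opening in m; "grip_force": force on a finger pad.
Only numpy, scipy, OpenCV 4.12 (cv2) and the standard library are available. Lean on these libraries where they do the work, as an engineer would, in place of code of your own. Each camera call takes 0.05 s, during which the arm holds its last target. There are 200 camera calls.

## Task

Release the transport lock of the vibration-isolation platform so that it can float: take the crank out of the tool block, lower its hex end into the well in the platform's top plate and feel it onto the hidden hex recess until it is fully home (its collar down on the plate), without forcing it. Wind it clockwise, gently, until it comes up against its stop and the tell-tale pin is flush, then draw the crank out and stand it back in its hole in the tool block, fully down. Leave the other things where they are.

Things in the scene. Friction and masses are not known exactly. Their poses are not given: they have to be found in the camera images.
- platform: Fixed bench-top vibration-isolation platform, 320 mm (x) by 400 mm (y), 90 mm high: aluminium plate with a grid of tapped holes on a grey base. Origin at the centre of its underside, z up. The lock screw in its well turns clockwise seen from above, against about 0.4 N m of friction, to a hard stop half to 3/4 turn from its start. Nothing drives it back.
- well (a point): Centre of the mouth of the lock well in the plate: round hole, 34 mm diameter, 50 mm from the plate's centre towards the robot. 40 mm below the mouth lies the flat face of the lock screw with a hex recess 21 mm across flats, 25 mm deep. Its axis may stand up to 2 mm off the well's, and how the hex is turned is unknown: it lies out of sight in the dark and differs every time.
- lock_pin (a joint): Tell-tale pin, steel, 12 mm diameter, standing in the plate 42 mm to the +y side of the well. Value in m: 0 = locked, pin 8 mm proud of the plate; 0.008 = released, pin flush. It sinks 1.7 mm for each radian that the screw turns; at the start it reads 0 to 0.002.
- crank: Loose steel crank, 0.3 to 0.5 kg. Origin at the centre of its hex tip, z up the shank, +x along the arm to the handle. Shank: hex bar 20 mm across flats, 100 mm long, corners at +x and -x, the last 4 mm tapered to 12 mm. Flat arm 22 mm wide, 100 to 110 mm above the tip. At the start it stands upright in its block hole, arm pointing anywhere.
- crank_collar (a point): Centre of the underside of the crank's collar, a steel disc of 46 mm diameter, 6 mm thick, 58 mm above the tip. It lands on the plate when the hex is fully home (18 mm into the recess). With the hex out of register the crank stops about 14 mm higher, tip about 44 mm below the well's mouth.
- crank_hub (a point): On the crank's axis, 132 mm above the tip, in the square steel hub over the shank: 22 by 22 mm, sides parallel to the crank's x and y, from the arm's top (110 mm above the tip) to 148 mm above the tip.
- crank_handle (a point): On the axis of the crank's revolving black handle, 80 mm along +x from the shank's axis and 138 mm above the tip. The handle is a cylinder of 24 mm diameter from 112 to 160 mm above the tip, parallel to the shank, turning freely on its spindle.
- tool_block: Fixed black tool block, 150 mm (x) by 64 mm (y), 70 mm high, with three holes in its top. Origin at the centre of its underside.
- block_hole (a point): Centre of the mouth of the crank's hole, the largest in the block, level with the block's top: round, 28 mm diameter, 64 mm deep. With the crank fully down its collar lies on the block and its tip is 58 mm below this point.
- t_key: Bystander: grey T-handled key standing in the middle hole of the block, top 26 mm above the block. Origin on its axis at the top of the block.
- driver: Bystander: black screwdriver standing in the last hole of the block, top 32 mm above the block. Origin on its axis at the top of the block.
- objective: Bystander: steel microscope objective, 34 mm diameter, 56 mm tall, standing on the far left of the platform's plate. Origin at the centre of its underside.
- well_plate: Bystander: white covered multiwell plate, 86 by 128 mm, 20 mm high, lying on the bench between the far ends of the tool block and the platform. Origin at the centre of its underside.

How it is judged:
By the outcome, as a careful person would: the job done as asked, in the order asked, and still so for the second after the job is handed in, with the robot touching nothing.
It also fails if it takes over 72 s, if anything falls off the work surface, if the arm or the gripper's body presses on something with over 40 N, if the wrist force passes 120 N, or if a joint passes its speed limit or range.

## Working session

There is one attempt and no reset: what is moved stays moved. The work goes in short steps, Python scripts to look and compute and a tool call to move; the robot and the scene stay as the last step left them, time stands still between calls to the robot, and variables do not carry over. Pictures are saved under pics/ and viewed, at most 10 in all, crops included, and the job is handed in when it is done.

Besides the shell and the picture viewer there is one more tool, called after "Emit:" as name(argument=value, ...), one argument or row to a line, values as JSON. arm_command: Moves the arm, as the interface text tells. Shifts and turns lie within -1 to 1; 1 stands for 150 mm of shift or 45 degrees of turn. Its arguments: {"type":"object","properties":{"jaw":{"type":"array","items":{"type":"number"}},"offset":{"type":"array","items":{"type":"array","items":{"type":"number"}}},"delta_rot":{"type":"array","items":{"type":"array","items":{"type":"number"}}}},"required":["jaw","offset","delta_rot"]}

```bash
mkdir -p pics; ls; cat > h.py <<'E'
import numpy as np, cv2
from bench import readout, camera, robot
def ray(c,u,v,fish=False):
    x=(u-c['cx'])/c['fx'];y=(v-c['cy'])/c['fy']
    if fish:
        r=np.hypot(x,y); s=np.sin(r)/r if r>1e-9 else 1; d=np.array([x*s,y*s,np.cos(r)])
    else: d=np.array([x,y,1.])
    return np.array(c['rotation'])@d
def onz(c,u,v,z,fish=False):
    o=np.array(c['origin']);d=ray(c,u,v,fish);return o+d*(z-o[2])/d[2]
def proj(c,p,fish=False):
    d=np.array(c['rotation']).T@(np.array(p)-np.array(c['origin']))
    if fish:
        t=np.arctan2(np.hypot(d[0],d[1]),d[2]);q=d[:2]/np.hypot(d[0],d[1])*t
    else: q=d[:2]/d[2]
    return q[0]*c['fx']+c['cx'],q[1]*c['fy']+c['cy']
E
python3 - <<'E'
from h import *
for n in ['top','scene']:
    c=camera(n);cv2.imwrite(f'pics/{n}0.png',c['image']);print(n,{k:np.round(v,3).tolist() for k,v in c.items() if k!='image'})
s=readout.get_state();print(s)
E
```

```text
pics
top {'fx': 544.25, 'fy': 544.25, 'cx': 330.212, 'cy': 243.831, 'origin': [0.419, -0.018, 1.233], 'rotation': [-173.37, -1.819, -88.958]}
scene {'fx': 470.432, 'fy': 470.432, 'cx': 318.289, 'cy': 241.708, 'origin': [0.949, 0.22, 0.85], 'rotation': [-147.99, 0.11, 125.665]}
{'time': 0.1, 'qpos': array([-5.35968214e+01,  2.20895269e+01,  3.87665476e-01, -2.22981528e-02,
       -6.84075615e+01, -1.48177441e+01]), 'qvel': array([-0.04309212, -0.0840693 ,  0.14726846,  0.1591516 ,  0.01472523,
        0.06132285]), 'tau': array([-3.68038018e-04, -3.91689849e+01,  1.87934786e+01,  4.23187003e+00,
        1.34842916e-02, -7.77501259e-05]), 'tcp_pos': array([ 0.22974978, -0.580659  ,  0.20564378]), 'tcp_rot': array([ 1.79888916e+02, -7.95606206e-03, -1.58422783e+02]), 'contact_force': array([ 0.14091173, -0.01532817, -0.30781086]), 'torque': array([-0.00829627, -0.01091794,  0.04150825]), 'grip_force': 0.0, 'grip_width': 0.08696042783517775}
```

View pics/top0.png

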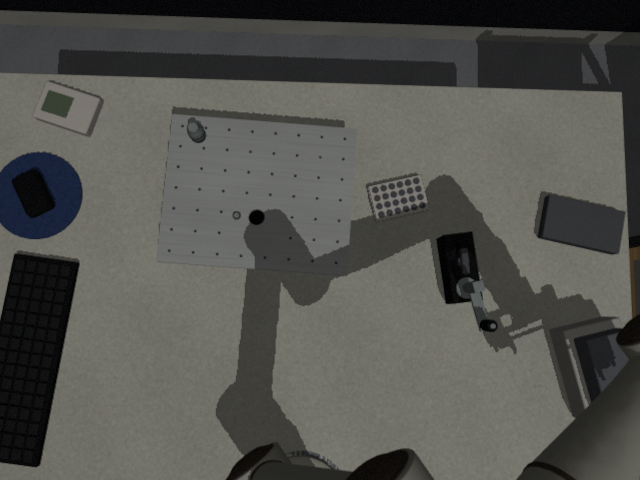

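View pics/scene0.png

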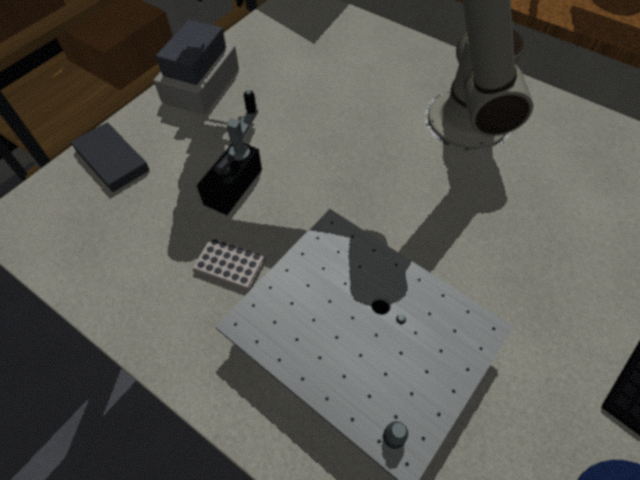

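The top view shows the well at about (257,217), the pin at (237,215), the crank hub near (465,287) and the black handle near (488,325). In the scene view the hub top is near (235,122), the handle top near (250,94), the well at (381,307) and the pin at (402,320).

```bash
cat >> h.py <<'E'
from scipy.spatial.transform import Rotation as Ro
_cam=camera
def camera(n):
    c=dict(_cam(n));c['rotation']=Ro.from_euler('xyz',c['rotation'],degrees=True).as_matrix();return c
def blob(img,mask,near,R=30):
    m=np.zeros_like(mask);u,v=near;m[max(0,v-R):v+R,max(0,u-R):u+R]=mask[max(0,v-R):v+R,max(0,u-R):u+R]
    n,l,st,ce=cv2.connectedComponentsWithStats(m.astype(np.uint8));
    return [(st[i].tolist(),ce[i].round(1).tolist()) for i in range(1,n) if st[i][4]>15]
E
python3 - <<'E'
from h import *
c=camera('top');s=camera('scene')
g=cv2.cvtColor(c['image'],cv2.COLOR_BGR2GRAY);gs=cv2.cvtColor(s['image'],cv2.COLOR_BGR2GRAY)
print(blob(g,g<30,(257,217),15),blob(gs,gs<30,(381,307),15))
print('well',onz(c,257,217,.09),onz(s,381,307,.09))
print('pin',onz(c,237,215,.096),onz(s,402,320,.096))
print('handle',onz(c,488,325,.172),onz(s,250,94,.172))
print('hub',onz(c,465,287,.16),onz(s,235,122,.16))
print('block corners',[onz(c,u,v,.07)[:2].round(3) for u,v in [(437,237),(473,233),(480,300),(445,304)]])
a=cv2.resize(c['image'][210:360,400:540],None,fx=4,fy=4,interpolation=2)
b=cv2.resize(s['image'][70:220,180:290],None,fx=4,fy=4,interpolation=2)[:600]
cv2.imwrite('pics/c1.png',np.hstack([a,b])[:,:].clip(0,255)); print(a.shape,b.shape)
im=cv2.imread('pics/c1.png');im=cv2.resize(im,(800,480));cv2.imwrite('pics/c1.png',cv2.convertScaleAbs(im,alpha=1.8))
E
```

```text
[([249, 210, 15, 15, 170], [256.2, 217.2])] [([372, 299, 17, 15, 185], [380.1, 306.1])]
well [0.6064061  0.10447463 0.09      ] [0.6099714  0.10951769 0.09      ]
pin [0.60869995 0.14591773 0.096     ] [0.61233584 0.15229373 0.096     ]
handle [ 0.39059042 -0.35958864  0.172     ] [ 0.3905004  -0.36095327  0.172     ]
hub [ 0.464085   -0.31856926  0.16      ] [ 0.4634808  -0.34176068  0.16      ]
block corners [array([ 0.575, -0.284]), array([ 0.585, -0.363]), array([ 0.441, -0.376]), array([ 0.431, -0.3  ])]
(600, 560, 3) (600, 440, 3)
```

View pics/c1.png

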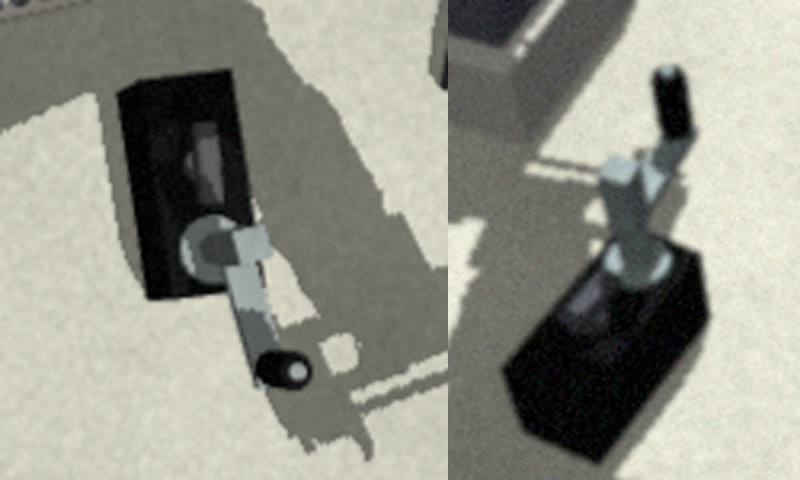

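The close-ups put the hub's square top at top-view pixel (479,286) and scene pixel (234,123). The handle's top centre is at (492,326) and (249,92.5).

```bash
python3 - <<'E'
from h import *
c=camera('top');s=camera('scene')
hb=[onz(c,479,286.2,.16),onz(s,234,122.5,.16)];hd=[onz(c,492,326,.172),onz(s,249.3,92.5,.172)]
print('hub',hb,'handle',hd)
for k in range(2):
    d=(hd[k]-hb[k])[:2];print(np.hypot(*d),np.degrees(np.arctan2(d[1],d[0])))
print('collar', onz(c,400+212/3.2,210+248/3.2,.076))
print('well',onz(c,256.2,217.2,.088),onz(s,380.1,306.1,.088))
E
```

```text
hub [array([ 0.46621189, -0.34660689,  0.16      ]), array([ 0.46577007, -0.34248384,  0.16      ])] handle [array([ 0.38879699, -0.36742454,  0.172     ]), array([ 0.38777955, -0.36517665,  0.172     ])]
0.08016509108632822 -164.94864655502676
0.08122490224880645 -163.77665434456233
collar [ 0.46659667 -0.34479756  0.076     ]
well [0.60626481 0.10636475 0.088     ] [0.6085332  0.10703771 0.088     ]
```

Emit:
arm_command(
  jaw=[-1, -1, -1, -1, -1],
  offset=[
    [-0.2, 0.2, -0.4],
    [-0.4, 0.4, -0.4],
    [-0.6, 0.6, -0.4],
    [-0.8, 0.75, -0.4],
    [-1, 0.9, -0.4],
  ],
  delta_rot=[
    [0, 0, -0.2],
    [0, 0, -0.4],
    [0, 0, -0.6],
    [0, 0, -0.8],
    [0, 0, -1],
  ],
)

```text
time: 0.92
tcp_pos: [0.3202, -0.3992, 0.2669]
tcp_rot: [-180.0, -0.0, -113.1]
contact_force: [0.2, -0.2, 0.6]
grip_width: 0.0872
grip_force: 0.0
```

```bash
cat > t.py <<'E'
from h import *
import sys
# t.py x y z yaw : numbers for the move from measured pose
def go(x,y,z,yaw):
    s=readout.get_state();R=Ro.from_euler('xyz',s['tcp_rot'],degrees=True);T=Ro.from_euler('xyz',[180,0,yaw],degrees=True)
    o=R.inv().apply(np.array([x,y,z])-s['tcp_pos'])/.15
    r=(R.inv()*T).as_rotvec()/np.radians(45)
    print('t',round(s['time'],2),'pos',s['tcp_pos'].round(4),'rot',s['tcp_rot'].round(1),'q',s['qpos'].round(0),'F',s['contact_force'].round(1),'T',s['torque'].round(2),'w',round(s['grip_width'],4))
    print('offset',o.round(3),'rot',r.round(3))
if __name__=='__main__': go(*map(float,sys.argv[1:]))
E
python3 t.py .466 -.3445 .27 15.6
```

```text
t 0.93 pos [ 0.3202 -0.3992  0.2669] rot [-180.    -0.  -113.1] q [-33.   9.  -9.  -0. -72.  10.] F [ 0.2 -0.2  0.6] T [-0.    0.06  0.01] w 0.0872
offset [-0.717 -0.751 -0.02 ] rot [-0.00e+00 -1.00e-03 -2.86e+00]
```

Emit:
arm_command(
  jaw=[-1, -1, -1, -1, -1],
  offset=[
    [-0.2, -0.2, 0],
    [-0.4, -0.4, 0],
    [-0.6, -0.6, 0],
    [-0.717, -0.751, -0.02],
    [-0.717, -0.751, -0.02],
  ],
  delta_rot=[
    [0, 0, -0.2],
    [0, 0, -0.4],
    [0, 0, -0.6],
    [0, 0, -0.8],
    [0, 0, -1],
  ],
)

```text
time: 1.55
tcp_pos: [0.4678, -0.3457, 0.2691]
tcp_rot: [180.0, 0.0, -68.0]
contact_force: [0.6, -0.3, -0.6]
grip_width: 0.0871
grip_force: 0.0
```

Emit:
arm_command(
  jaw=[-1, -1, -1, -1, -1],
  offset=[
    [0, 0, 0],
    [0, 0, 0],
    [0, 0, 0],
    [0, 0, 0],
    [0, 0, 0],
  ],
  delta_rot=[
    [0, 0, -0.2],
    [0, 0, -0.4],
    [0, 0, -0.6],
    [0, 0, -0.8],
    [0, 0, -1],
  ],
)

```text
time: 2.17
tcp_pos: [0.4658, -0.3464, 0.2696]
tcp_rot: [-180.0, 0.0, -23.1]
contact_force: [0.1, -0.7, -0.0]
grip_width: 0.0871
grip_force: 0.0
```

Emit:
arm_command(
  jaw=[-1, -1, -1, -1, -1, -1],
  offset=[
    [0, 0, 0],
    [0, 0, 0],
    [0, 0, 0],
    [0, 0, 0],
    [0, 0, 0],
    [0, 0, 0],
  ],
  delta_rot=[
    [0, 0, -0.2],
    [0, 0, -0.4],
    [0, 0, -0.6],
    [0, 0, -0.86],
    [0, 0, -0.86],
    [0, 0, -0.86],
  ],
)

```text
time: 2.92
tcp_pos: [0.4659, -0.3464, 0.2697]
tcp_rot: [-180.0, -0.0, 15.2]
contact_force: [0.3, -0.5, 0.2]
grip_width: 0.0869
grip_force: 0.0
```

```bash
python3 t.py .466 -.3445 .145 15.6; python3 - <<'E'
from h import *
c=camera('wrist');cv2.imwrite('pics/w1.png',cv2.convertScaleAbs(c['image'],alpha=1.7))
print(c['origin'],c['fx'],c['cx'],c['cy']);print(c['rotation'].round(3))
print(proj(c,[.466,-.3445,.16],True),proj(c,[.388,-.366,.172],True))
E
```

```text
t 2.92 pos [ 0.4659 -0.3464  0.2697] rot [-180.    -0.    15.2] q [-21.  16.   0.  -0. -74. 126.] F [ 0.3 -0.5  0.2] T [-0.11  0.12 -0.02] w 0.0869
offset [ 0.004 -0.012  0.831] rot [-0.   -0.   -0.01]
[ 0.54137286 -0.3253836   0.44771347] 371.64829954431775 324.0786325649283 245.05387229892168
[[ 0.261 -0.925 -0.274]
 [-0.965 -0.25  -0.075]
 [ 0.001  0.285 -0.959]]
(np.float64(322.1712361802656), np.float64(235.8908978917145)) (np.float64(322.74796643986645), np.float64(331.8646269498994))
```

View pics/w1.png

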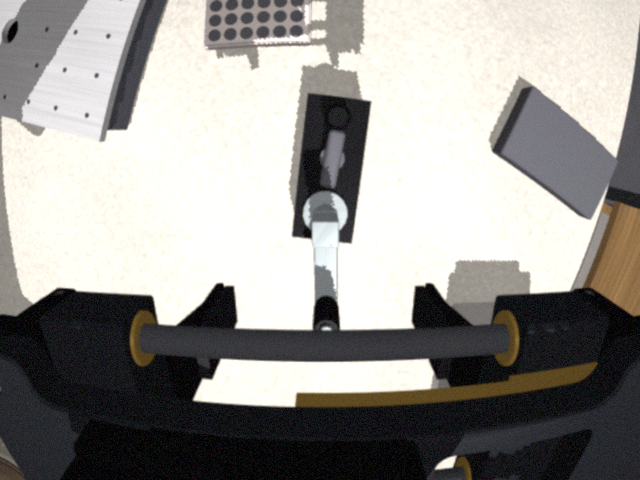

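The wrist view shows the hub top at (325,235) and the handle top at (326,328), so the crank is in line with the tool and within 2 mm of its axis. I'll descend and grip.

Emit:
arm_command(
  jaw=[-1, -1, -1, -1, 1, 1, 1, 1],
  offset=[
    [0, 0, 0.3],
    [0, 0, 0.6],
    [0, 0, 0.83],
    [0, 0, 0.83],
    [0, 0, 0.83],
    [0, 0, 0.83],
    [0, 0, 0.83],
    [0, 0, 0.83],
  ],
  delta_rot=[
    [0, 0, 0],
    [0, 0, 0],
    [0, 0, 0],
    [0, 0, 0],
    [0, 0, 0],
    [0, 0, 0],
    [0, 0, 0],
    [0, 0, 0],
  ],
)

```text
time: 3.98
tcp_pos: [0.4661, -0.3466, 0.1459]
tcp_rot: [180.0, -0.1, 15.3]
contact_force: [-0.5, -0.4, 0.1]
grip_width: 0.0548
grip_force: 0.0
```

Emit:
arm_command(
  jaw=[1, 1, 1, 1],
  offset=[
    [0, 0, 0],
    [0, 0, 0],
    [0, 0, 0],
    [0, 0, 0],
  ],
  delta_rot=[
    [0, 0, 0],
    [0, 0, 0],
    [0, 0, 0],
    [0, 0, 0],
  ],
)

```text
time: 4.47
tcp_pos: [0.4659, -0.3465, 0.1451]
tcp_rot: [-180.0, 0.0, 15.3]
contact_force: [0.4, -0.5, -0.2]
grip_width: 0.0148
grip_force: 0.0
```

```bash
python3 t.py .466 -.3445 .27 15.6
```

```text
t 4.47 pos [ 0.4659 -0.3465  0.1451] rot [-180.     0.    15.3] q [-21.  21. -11.  -0. -58. 126.] F [ 0.4 -0.5 -0.2] T [-0.12  0.11  0.05] w 0.0148
offset [ 0.004 -0.012 -0.833] rot [-0.     0.    -0.007]
```

```bash
python3 - <<'E'
from h import *
c=camera('wrist');t=camera('top');s=camera('scene')
a=cv2.resize(c['image'],(480,360));b=cv2.resize(t['image'][200:350,400:580],(320,267));d=cv2.resize(s['image'][30:240,140:350],(320,320))
im=np.zeros((600,800,3),np.uint8);im[:360,:480]=a;im[:267,480:]=b;im[280:600,480:]=d
cv2.imwrite('pics/w2.png',cv2.convertScaleAbs(im,alpha=1.7))
E
```

```text
(no output)
```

View pics/w2.png

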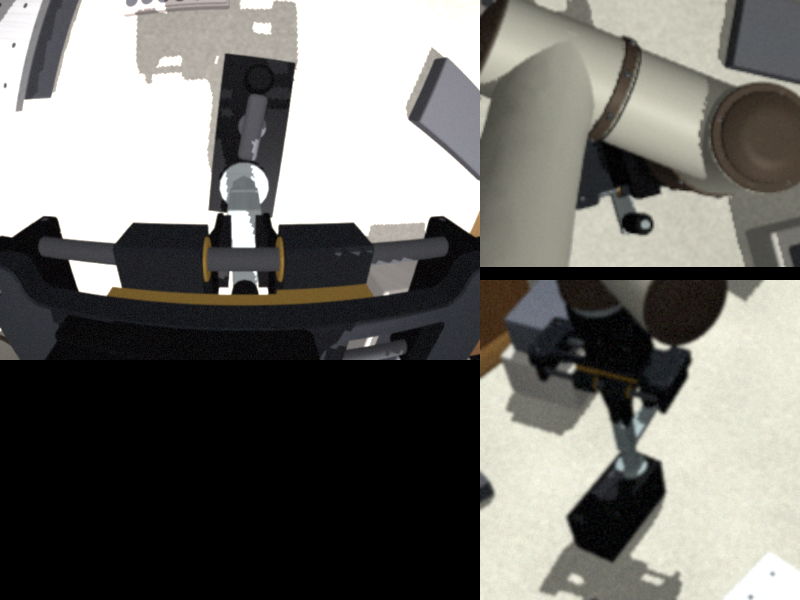

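The wrist view shows the fingers straddling the hub. I can't tell if they had finished closing, so I'll let time run for two rows.

Emit:
arm_command(
  jaw=[1, 1],
  offset=[
    [0, 0, 0],
    [0, 0, 0],
  ],
  delta_rot=[
    [0, 0, 0],
    [0, 0, 0],
  ],
)

```text
time: 4.88
tcp_pos: [0.4659, -0.3464, 0.1452]
tcp_rot: [180.0, -0.0, 15.3]
contact_force: [-0.1, -0.5, -0.4]
grip_width: 0.0007
grip_force: 0.0
```

```bash
python3 - <<'E'
from h import *
s=readout.get_state();print(s['grip_width'],s['grip_force'])
c=camera('wrist');print(proj(c,s['tcp_pos'],True),proj(c,s['tcp_pos']+[0,0,-.019],True),proj(c,[.466,-.3465,.16],True),proj(c,[.388,-.3675,.172],True))
cv2.imwrite('pics/w3.png',cv2.convertScaleAbs(cv2.resize(c['image'][200:420,220:420],None,fx=2.7,fy=2.7),alpha=2.2))
E
```

```text
0.0006635328935875899 0.0
(np.float64(324.8674440502427), np.float64(291.87995605693243)) (np.float64(324.7647393025961), np.float64(278.4659640843256)) (np.float64(325.1203489563979), np.float64(304.01590227049667)) (np.float64(324.4799299437093), np.float64(439.07790555042595))
```

View pics/w3.png

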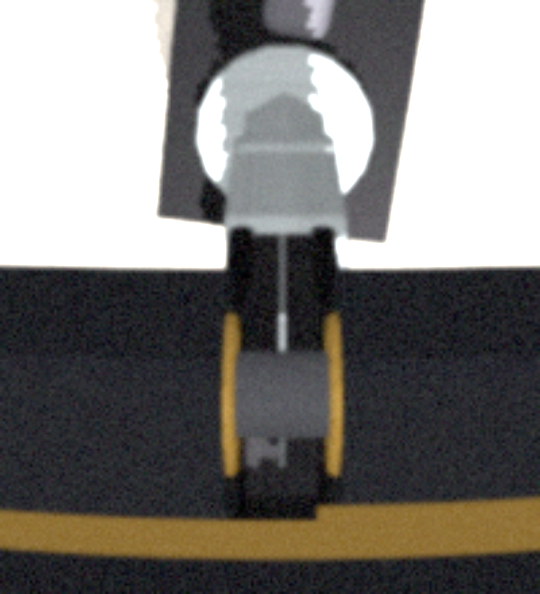

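The fingers are fully shut and appear to be off the hub. Hub front face spans roughly (325,255)–(325,285) and the collar centre is (325,248). I'll check those against the calibration.

```bash
python3 - <<'E'
from h import *
c=camera('wrist');s=readout.get_state()
print('collar',onz(c,325.5,248,.076,True),'hub front top edge',[onz(c,325,285,z,True).round(3) for z in (.16,.145,.122)])
print('bottom of face',[onz(c,325,255,z,True).round(3) for z in (.16,.122)])
R=Ro.from_euler('xyz',s['tcp_rot'],degrees=True)
print('cam in tool',R.inv().apply(np.array(c['origin'])-s['tcp_pos']))
t=camera('top');print('top cam: tcp proj',proj(t,s['tcp_pos']))
# tilt check
for p in ([.466,-.3465,.076],[.466,-.3465,.16]): print(proj(c,p,True))
E
```

```text
collar [ 0.46881523 -0.34632783  0.076     ] hub front top edge [array([ 0.476, -0.344,  0.16 ]), array([ 0.47 , -0.345,  0.145]), array([ 0.46 , -0.348,  0.122])]
bottom of face [array([ 0.49, -0.34,  0.16]), array([ 0.478, -0.343,  0.122])]
cam in tool [ 0.07836583 -0.0005988  -0.17807708]
top cam: tcp proj (np.float64(476.6917258490013), np.float64(286.62618620725294))
(np.float64(324.67064673987346), np.float64(251.78449663102583))
(np.float64(325.12059379786956), np.float64(304.01330975290125))
```

Every measurement agrees on the hub axis at (0.466, −0.346) with its top at z 0.16. The fingers nevertheless shut over its top with no contact. In the picture their tips sit about 10 mm behind the reported TCP. I'll open, go 21 mm lower, which still clears the handle, and close again.

Emit:
arm_command(
  jaw=[-1, -1, -1, -1, -1, -1, -1, -1],
  offset=[
    [0, 0, -0.1],
    [0, 0, -0.1],
    [0, 0, -0.1],
    [0, 0, -0.1],
    [0, 0, -0.1],
    [0, 0, -0.1],
    [0, 0, -0.1],
    [0, 0, -0.1],
  ],
  delta_rot=[
    [0, 0, 0],
    [0, 0, 0],
    [0, 0, 0],
    [0, 0, 0],
    [0, 0, 0],
    [0, 0, 0],
    [0, 0, 0],
    [0, 0, 0],
  ],
)

```text
time: 6.02
tcp_pos: [0.4659, -0.3465, 0.1601]
tcp_rot: [-180.0, 0.0, 15.3]
contact_force: [0.4, 0.5, -0.3]
grip_width: 0.0724
grip_force: 0.0
```

Emit:
arm_command(
  jaw=[-1, -1, -1, -1],
  offset=[
    [0, 0, 0.06],
    [0, 0, 0.12],
    [0, 0, 0.18],
    [0, 0, 0.24],
  ],
  delta_rot=[
    [0, 0, 0],
    [0, 0, 0],
    [0, 0, 0],
    [0, 0, 0],
  ],
)

```text
time: 6.52
tcp_pos: [0.4657, -0.3464, 0.1232]
tcp_rot: [-180.0, 0.0, 15.3]
contact_force: [-0.6, 0.1, -0.1]
grip_width: 0.0868
grip_force: 0.0
```

```bash
python3 t.py .466 -.3465 .124 15.6;python3 - <<'E'
from h import *
c=camera('wrist');s=camera('scene');
a=cv2.resize(c['image'][160:460,200:450],(500,600));b=cv2.resize(s['image'][60:210,170:270],(300,450))
im=np.zeros((600,800,3),np.uint8);im[:,:500]=a;im[:450,500:]=b
cv2.imwrite('pics/w4.png',cv2.convertScaleAbs(im,alpha=2.2))
E
```

```text
t 6.53 pos [ 0.4657 -0.3464  0.1232] rot [-180.     0.    15.3] q [-21.  22. -13.  -0. -56. 126.] F [-0.6  0.1 -0.1] T [-0.1   0.11 -0.08] w 0.0868
offset [ 0.002  0.001 -0.005] rot [-0.001  0.001 -0.007]
```

View pics/w4.png

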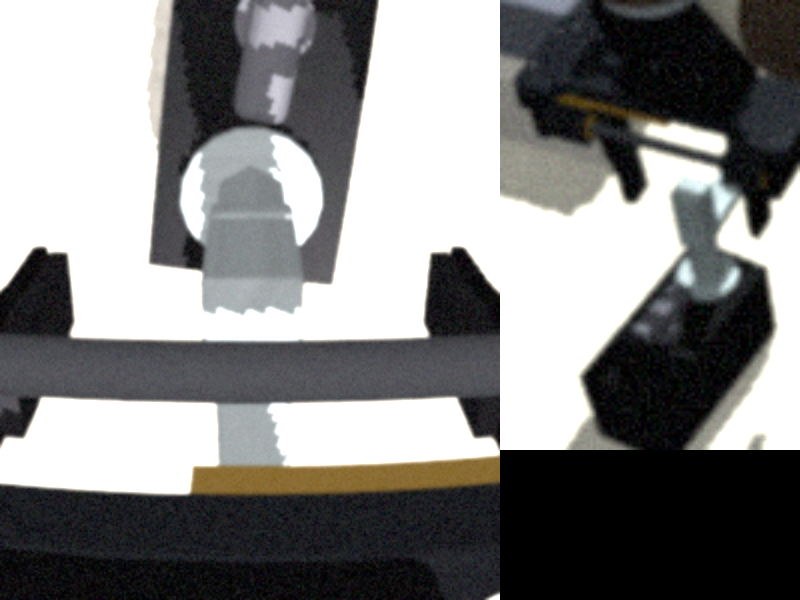

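The scene crop shows the fingertips now below the hub's top on both sides: tips at (630,195) and (760,230), hub top at (705,190). I'll close.

Emit:
arm_command(
  jaw=[1, 1, 1, 1, 1, 1, 1],
  offset=[
    [0, 0, 0],
    [0, 0, 0],
    [0, 0, 0],
    [0, 0, 0],
    [0, 0, 0],
    [0, 0, 0],
    [0, 0, 0],
  ],
  delta_rot=[
    [0, 0, 0],
    [0, 0, 0],
    [0, 0, 0],
    [0, 0, 0],
    [0, 0, 0],
    [0, 0, 0],
    [0, 0, 0],
  ],
)

```text
time: 7.5
tcp_pos: [0.4659, -0.3465, 0.1241]
tcp_rot: [180.0, -0.0, 15.3]
contact_force: [-0.7, 0.2, -0.1]
grip_width: 0.0249
grip_force: 0.0
```

Emit:
arm_command(
  jaw=[1, 1, 1],
  offset=[
    [0, 0, 0],
    [0, 0, 0],
    [0, 0, 0],
  ],
  delta_rot=[
    [0, 0, 0],
    [0, 0, 0],
    [0, 0, 0],
  ],
)

```text
time: 7.88
tcp_pos: [0.4659, -0.3465, 0.1241]
tcp_rot: [180.0, -0.0, 15.3]
contact_force: [0.8, -1.3, -1.0]
grip_width: 0.022
grip_force: 30.0
```

Emit:
arm_command(
  jaw=[1, 1, 1, 1, 1],
  offset=[
    [0, 0, -0.1],
    [0, 0, -0.3],
    [0, 0, -0.55],
    [0, 0, -0.8],
    [0, 0, -0.8],
  ],
  delta_rot=[
    [0, 0, 0],
    [0, 0, 0],
    [0, 0, 0],
    [0, 0, 0],
    [0, 0, 0],
  ],
)

```text
time: 8.5
tcp_pos: [0.4674, -0.3472, 0.248]
tcp_rot: [179.7, -0.3, 15.3]
contact_force: [-0.5, 0.9, -3.4]
grip_width: 0.022
grip_force: 30.0
```

```bash
python3 t.py .607 .1065 .244 40; python3 - <<'E'
from h import *
c=camera('wrist')
print(proj(c,[.607,.1065,.09],True))
g=cv2.cvtColor(c['image'],cv2.COLOR_BGR2GRAY)
u,v=map(int,proj(c,[.607,.1065,.09],True))
if 20<u<620 and 20<v<460: print(blob(g,g<25,(u,v),18))
E
```

```text
t 8.5 pos [ 0.4674 -0.3472  0.248 ] rot [179.7  -0.3  15.3] q [-21.  16.  -2.   0. -71. 126.] F [-0.5  0.9 -3.4] T [-0.12  0.05  0.04] w 0.022
offset [ 1.696 -2.672  0.023] rot [ 0.008 -0.006 -0.549]
(np.float64(-4.165118216700762), np.float64(29.931419872445673))
```

Emit:
arm_command(
  jaw=[1, 1, 1, 1],
  offset=[
    [0.14, -0.22, 0],
    [0.28, -0.44, 0],
    [0.42, -0.66, 0],
    [0.565, -0.89, 0],
  ],
  delta_rot=[
    [0, 0, 0],
    [0, 0, 0],
    [0, 0, 0],
    [0, 0, 0],
  ],
)

```text
time: 9.05
tcp_pos: [0.5112, -0.1937, 0.2417]
tcp_rot: [-179.8, 0.2, 15.2]
contact_force: [1.2, 0.8, -3.6]
grip_width: 0.0217
grip_force: 30.0
```

Emit:
arm_command(
  jaw=[1, 1, 1, 1],
  offset=[
    [0.14, -0.22, 0],
    [0.28, -0.44, 0],
    [0.42, -0.66, 0],
    [0.565, -0.89, 0],
  ],
  delta_rot=[
    [0, 0, 0],
    [0, 0, 0],
    [0, 0, 0],
    [0, 0, 0],
  ],
)

```text
time: 9.55
tcp_pos: [0.5577, -0.0429, 0.2417]
tcp_rot: [-179.9, 0.3, 15.3]
contact_force: [0.3, 0.3, -3.9]
grip_width: 0.0216
grip_force: 30.0
```

Emit:
arm_command(
  jaw=[1, 1, 1, 1, 1, 1],
  offset=[
    [0.14, -0.22, 0],
    [0.28, -0.44, 0],
    [0.42, -0.66, 0],
    [0.565, -0.89, 0],
    [0.565, -0.89, 0],
    [0.565, -0.89, 0],
  ],
  delta_rot=[
    [0, 0, -0.13],
    [0, 0, -0.26],
    [0, 0, -0.39],
    [0, 0, -0.549],
    [0, 0, -0.549],
    [0, 0, -0.549],
  ],
)

```text
time: 10.3
tcp_pos: [0.6043, 0.1065, 0.2421]
tcp_rot: [-179.9, 0.2, 40.0]
contact_force: [-0.3, -1.0, -3.2]
grip_width: 0.0222
grip_force: 30.0
```

```bash
python3 t.py .607 .1065 .244 40; python3 - <<'E'
from h import *
c=camera('wrist');W=[.607,.1065,.09]
u,v=proj(c,W,True);print(u,v,proj(c,[.607,.1485,.097],True), 'tip',proj(c,readout.get_state()['tcp_pos']-[0,0,.112],True))
cv2.imwrite('pics/w5.png',cv2.convertScaleAbs(c['image'],alpha=1.5))
E
```

```text
t 10.3 pos [0.6043 0.1065 0.2421] rot [-179.9    0.2   40. ] q [ 25.  20.   2.  -0. -73. 105.] F [-0.3 -1.  -3.2] T [-0.11  0.03  0.04] w 0.0222
offset [ 0.014  0.012 -0.013] rot [-0.002  0.005 -0.001]
326.4731707749195 221.65065993893438 (np.float64(289.9178048500095), np.float64(193.71232506304727)) tip (np.float64(325.1466759767729), np.float64(235.74897301487673))
```

View pics/w5.png

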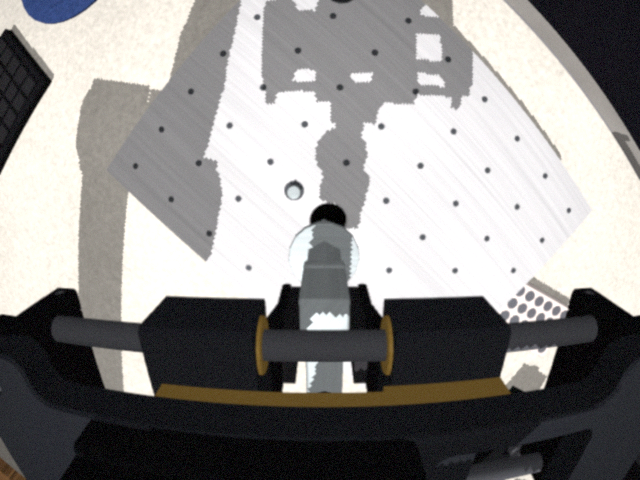

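The well shows as a dark disc, u from 309 to 347 with its top at v≈203, so its centre is near (328,221) against a predicted (326.5,221.7). The pin is at (294,189) and the collar centre near (324,253).

```bash
python3 - <<'E'
from h import *
c=camera('wrist');s=readout.get_state()
g=cv2.cvtColor(c['image'],cv2.COLOR_BGR2GRAY)
m=(g<30)[195:226,300:356]; ys,xs=np.nonzero(m); 
top=[(x+300,195+ys[xs==x].min()) for x in sorted(set(xs)) if ys[xs==x].min()<24]
P=np.array([onz(c,u,v-.5,.09,True)[:2] for u,v in top])
A=np.c_[2*P,np.ones(len(P))];q=np.linalg.lstsq(A,(P**2).sum(1),rcond=None)[0]
print('circle',q[:2],np.sqrt(q[2]+q[:2]@q[:2]),len(P))
from scipy.optimize import least_squares
r=least_squares(lambda p:np.hypot(*(P-p).T)-.017,[.607,.1065]);print('r=17 fit',r.x,np.abs(r.fun).max())
print('pin',onz(c,294,189,.0965,True)[:2])
w=(g>205)&True
p=s['tcp_pos'];print('collar centre',onz(c,324,253,p[2]-.112+.058,True),'tcp',p)
E
python3 t.py .6065 .1065 .2 40
```

```text
circle [0.60795661 0.10502885] 0.016456668065842582 34
r=17 fit [0.60747719 0.10460824] 0.0006917730054147933
pin [0.61278206 0.1479508 ]
collar centre [0.60750265 0.10906817 0.18922225] tcp [0.6047698  0.10589887 0.24322225]
t 10.4 pos [0.6048 0.1059 0.2432] rot [-1.80e+02  1.00e-01  3.99e+01] q [ 25.  20.   2.  -0. -73. 105.] F [ 1.  -0.2 -3.6] T [-0.12  0.05  0.  ] w 0.0216
offset [0.012 0.005 0.288] rot [-0.001  0.003 -0.002]
```

Emit:
arm_command(
  jaw=[1, 1, 1, 1, 1],
  offset=[
    [0.01, 0.013, 0],
    [0.01, 0.013, 0.14],
    [0.01, 0.013, 0.28],
    [0.01, 0.013, 0.42],
    [0.01, 0.013, 0.42],
  ],
  delta_rot=[
    [0, 0, 0],
    [0, 0, 0],
    [0, 0, 0],
    [0, 0, 0],
    [0, 0, 0],
  ],
)

```text
time: 11.02
tcp_pos: [0.6066, 0.1053, 0.1794]
tcp_rot: [-179.9, 0.2, 39.9]
contact_force: [-0.2, -0.7, -3.7]
grip_width: 0.0216
grip_force: 30.0
```

Emit:
arm_command(
  jaw=[1, 1, 1, 1],
  offset=[
    [0, 0, 0.02],
    [0, 0, 0.04],
    [0, 0, 0.06],
    [0, 0, 0.08],
  ],
  delta_rot=[
    [0, 0, 0],
    [0, 0, 0],
    [0, 0, 0],
    [0, 0, 0],
  ],
)

```text
time: 11.52
tcp_pos: [0.608, 0.1064, 0.1692]
tcp_rot: [180.0, -0.0, 40.0]
contact_force: [-0.5, 0.6, -4.6]
grip_width: 0.0218
grip_force: 30.0
```

```bash
python3 t.py .607 .1055 .158 40
```

```text
t 11.53 pos [0.608  0.1064 0.1692] rot [180.  -0.  40.] q [ 25.  23.  -4.  -0. -63. 105.] F [-0.5  0.6 -4.6] T [-0.06  0.09  0.01] w 0.0218
offset [-0.009  0.     0.075] rot [ 0.    -0.001 -0.   ]
```

Emit:
arm_command(
  jaw=[1, 1, 1, 1],
  offset=[
    [0, 0, 0.02],
    [0, 0, 0.04],
    [0, 0, 0.05],
    [0, 0, 0.06],
  ],
  delta_rot=[
    [0, 0, 0],
    [0, 0, 0],
    [0, 0, 0],
    [0, 0, 0],
  ],
)

```text
time: 12.02
tcp_pos: [0.6083, 0.1064, 0.1613]
tcp_rot: [179.9, -0.0, 40.0]
contact_force: [-1.6, -0.3, 2.9]
grip_width: 0.0219
grip_force: 30.0
```

Emit:
arm_command(
  jaw=[1, 1, 1],
  offset=[
    [0, 0, 0.01],
    [0, 0, 0.02],
    [0, 0, 0.02],
  ],
  delta_rot=[
    [0, 0, 0],
    [0, 0, 0],
    [0, 0, 0],
  ],
)

```text
time: 12.4
tcp_pos: [0.6089, 0.1065, 0.1608]
tcp_rot: [179.9, -0.2, 40.1]
contact_force: [-4.1, 0.1, 11.2]
grip_width: 0.0218
grip_force: 30.1
```

```bash
python3 t.py .607 .1055 .158 40
```

```text
t 12.4 pos [0.6089 0.1065 0.1608] rot [179.9  -0.2  40.1] q [ 25.  23.  -5.   0. -62. 105.] F [-4.1  0.1 11.2] T [0.04 1.67 0.07] w 0.0218
offset [-0.014 -0.003  0.019] rot [ 0.003 -0.004  0.001]
```

Emit:
arm_command(
  jaw=[1, 1, 1, 1],
  offset=[
    [-0.007, -0.006, 0],
    [-0.013, -0.011, 0],
    [-0.013, -0.011, 0],
    [-0.013, -0.011, 0],
  ],
  delta_rot=[
    [0, 0, 0],
    [0, 0, 0],
    [0, 0, 0],
    [0, 0, 0],
  ],
)

```text
time: 12.9
tcp_pos: [0.6075, 0.1064, 0.1609]
tcp_rot: [179.8, -0.3, 40.1]
contact_force: [-1.8, -0.8, 7.9]
grip_width: 0.0219
grip_force: 30.0
```

```bash
python3 t.py .607 .1055 .158 40
```

```text
t 12.9 pos [0.6075 0.1064 0.1609] rot [179.8  -0.3  40.1] q [ 25.  23.  -5.   0. -62. 105.] F [-1.8 -0.8  7.9] T [-0.28  0.64 -0.  ] w 0.0219
offset [-0.007  0.002  0.019] rot [ 0.005 -0.007  0.001]
```

Emit:
arm_command(
  jaw=[1, 1, 1, 1, 1],
  offset=[
    [-0.016, -0.013, 0],
    [-0.016, -0.013, 0.005],
    [-0.016, -0.013, 0.005],
    [-0.016, -0.013, 0.005],
    [-0.016, -0.013, 0.005],
  ],
  delta_rot=[
    [0, 0, -0.08],
    [0, 0, -0.16],
    [0, 0, -0.24],
    [0, 0, -0.32],
    [0, 0, -0.4],
  ],
)

```text
time: 13.52
tcp_pos: [0.6069, 0.106, 0.1608]
tcp_rot: [179.4, -0.4, 58.2]
contact_force: [2.9, -3.2, 6.8]
grip_width: 0.0217
grip_force: 30.1
```

```bash
python3 t.py .607 .1055 .158 60
```

```text
t 13.53 pos [0.6069 0.106  0.1608] rot [179.4  -0.4  58.2] q [ 25.  23.  -5.   0. -61. 123.] F [ 2.9 -3.2  6.8] T [-1.46 -1.25 -0.03] w 0.0217
offset [-0.002  0.002  0.019] rot [ 0.013 -0.008 -0.04 ]
```

Emit:
arm_command(
  jaw=[1, 1, 1, 1, 1],
  offset=[
    [-0.004, 0.009, 0],
    [-0.004, 0.009, 0],
    [-0.004, 0.009, 0.005],
    [-0.004, 0.009, 0.005],
    [-0.004, 0.009, 0.005],
  ],
  delta_rot=[
    [0, 0, -0.08],
    [0, 0, -0.16],
    [0, 0, -0.24],
    [0, 0, -0.32],
    [0, 0, -0.4],
  ],
)

```text
time: 14.15
tcp_pos: [0.6085, 0.105, 0.1608]
tcp_rot: [179.2, -0.2, 76.2]
contact_force: [3.9, -2.9, 6.9]
grip_width: 0.0217
grip_force: 30.1
```

```bash
python3 t.py .607 .1055 .158 80
```

```text
t 14.15 pos [0.6085 0.105  0.1608] rot [179.2  -0.2  76.2] q [ 25.  23.  -5.   0. -61. 141.] F [ 3.9 -2.9  6.9] T [-1.29 -1.47 -0.05] w 0.0217
offset [ 0.001 -0.011  0.018] rot [ 0.018 -0.005 -0.084]
```

Emit:
arm_command(
  jaw=[1, 1, 1, 1],
  offset=[
    [0, 0, -0.02],
    [0, 0, -0.04],
    [0, 0, -0.05],
    [0, 0, -0.05],
  ],
  delta_rot=[
    [0, 0, 0],
    [0, 0, 0],
    [0, 0, 0],
    [0, 0, 0],
  ],
)

```text
time: 14.65
tcp_pos: [0.6024, 0.1052, 0.1622]
tcp_rot: [-179.9, 0.0, 76.0]
contact_force: [0.6, -0.8, -3.0]
grip_width: 0.0221
grip_force: 30.0
```

```bash
python3 t.py .6075 .105 .162 80; python3 - <<'E'
from h import *
c=camera('wrist');s=readout.get_state();p=s['tcp_pos']
print('exp collar',proj(c,p-[0,0,.054],True),'hub top',proj(c,p+[0,0,.036],True))
t=camera('scene')
a=c['image'][180:380,220:430];b=t['image'][190:330,310:450]
im=np.hstack([cv2.resize(a,(420,400)),cv2.resize(b,(380,400))])
cv2.imwrite('pics/w6.png',cv2.convertScaleAbs(im,alpha=1.6))
print('scene proj tcp,collar,well',proj(t,p),proj(t,p-[0,0,.054]),proj(t,[.6077,.1048,.09]))
E
```

```text
t 14.65 pos [0.6024 0.1052 0.1622] rot [-179.9    0.    76. ] q [ 25.  23.  -5.  -0. -62. 141.] F [ 0.6 -0.8 -3. ] T [-0.24 -0.33  0.01] w 0.0221
offset [0.007 0.033 0.001] rot [-0.003  0.001 -0.089]
exp collar (np.float64(324.284069653214), np.float64(259.08578570474344)) hub top (np.float64(323.99652878020294), np.float64(325.72435486817307))
scene proj tcp,collar,well (np.float64(386.0828752615642), np.float64(283.86570555060774)) (np.float64(382.32791355553036), np.float64(298.04126827911057)) (np.float64(379.38814481911885), np.float64(304.5921238640254))
```

View pics/w6.png

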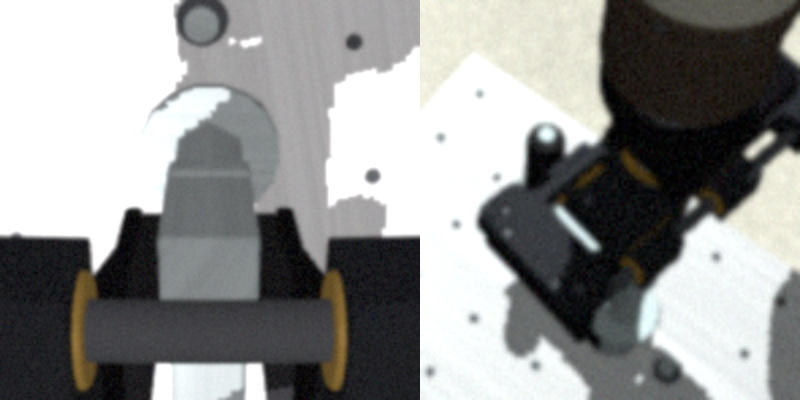

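The wrist crop shows the collar centred near (212,145) and the crank upright in the grip. Once unloaded, the tool sprang back to x 0.6024, so the tip had been caught in the recess near x 0.609. I'll re-centre there, press lightly and search by turning clockwise.

Emit:
arm_command(
  jaw=[1, 1, 1, 1, 1, 1],
  offset=[
    [0.011, 0.044, 0],
    [0.011, 0.044, 0],
    [0.011, 0.044, 0.01],
    [0.011, 0.044, 0.02],
    [0.011, 0.044, 0.025],
    [0.011, 0.044, 0.025],
  ],
  delta_rot=[
    [0, 0, 0],
    [0, 0, 0],
    [0, 0, 0],
    [0, 0, 0],
    [0, 0, 0],
    [0, 0, 0],
  ],
)

```text
time: 15.5
tcp_pos: [0.6102, 0.1051, 0.1612]
tcp_rot: [179.9, -0.0, 76.0]
contact_force: [-1.7, 0.0, 5.4]
grip_width: 0.0218
grip_force: 30.0
```

```bash
python3 t.py .6092 .1052 .158 76
```

```text
t 15.5 pos [0.6102 0.1051 0.1612] rot [179.9  -0.   76. ] q [ 25.  23.  -4.   0. -62. 141.] F [-1.7  0.   5.4] T [-0.04  0.88  0.02] w 0.0218
offset [-0.001 -0.007  0.021] rot [ 0.002 -0.001  0.001]
```

Emit:
arm_command(
  jaw=[1, 1, 1, 1, 1],
  offset=[
    [0, -0.006, 0.005],
    [0, -0.006, 0.01],
    [0, -0.006, 0.01],
    [0, -0.006, 0.01],
    [0, -0.006, 0.01],
  ],
  delta_rot=[
    [0, 0, 0.1],
    [0, 0, 0.2],
    [0, 0, 0.3],
    [0, 0, 0.4],
    [0, 0, 0.5],
  ],
)

```text
time: 16.12
tcp_pos: [0.6089, 0.1058, 0.1608]
tcp_rot: [180.0, -0.1, 53.4]
contact_force: [-5.7, 1.6, 9.8]
grip_width: 0.0217
grip_force: 30.1
```

```bash
python3 t.py .6092 .1052 .158 76
```

```text
t 16.12 pos [0.6089 0.1058 0.1608] rot [ 1.80e+02 -1.00e-01  5.34e+01] q [ 25.  23.  -4.  -0. -62. 119.] F [-5.7  1.6  9.8] T [0.6  2.02 0.06] w 0.0217
offset [-0.002  0.004  0.019] rot [ 0.001 -0.002 -0.502]
```

Emit:
arm_command(
  jaw=[1, 1, 1, 1, 1],
  offset=[
    [0, 0, -0.01],
    [-0.008, 0.003, -0.01],
    [-0.017, 0.005, -0.01],
    [-0.017, 0.005, -0.01],
    [-0.017, 0.005, -0.005],
  ],
  delta_rot=[
    [0, 0, 0],
    [0, 0, 0],
    [0, 0, 0],
    [0, 0, 0],
    [0, 0, 0],
  ],
)

```text
time: 16.75
tcp_pos: [0.6087, 0.1038, 0.1606]
tcp_rot: [179.9, -0.2, 53.5]
contact_force: [-3.7, 3.2, 9.6]
grip_width: 0.022
grip_force: 30.1
```

```bash
python3 t.py .6085 .103 .158 53
```

```text
t 16.75 pos [0.6087 0.1038 0.1606] rot [179.9  -0.2  53.5] q [ 25.  23.  -5.  -0. -62. 119.] F [-3.7  3.2  9.6] T [1.15 1.67 0.05] w 0.022
offset [-0.005  0.002  0.017] rot [ 0.001 -0.004  0.012]
```

Emit:
arm_command(
  jaw=[1, 1, 1, 1, 1],
  offset=[
    [0, 0, -0.02],
    [0, 0, -0.04],
    [0, 0, -0.045],
    [0, 0, -0.045],
    [0, 0, -0.045],
  ],
  delta_rot=[
    [0, 0, 0],
    [0, 0, 0],
    [0, 0, 0],
    [0, 0, 0],
    [0, 0, 0],
  ],
)

```text
time: 17.38
tcp_pos: [0.608, 0.1027, 0.165]
tcp_rot: [-180.0, 0.0, 53.5]
contact_force: [0.1, 0.9, -4.1]
grip_width: 0.0218
grip_force: 30.0
```

```bash
python3 t.py .6065 .105 .160 53
```

```text
t 17.38 pos [0.608  0.1027 0.165 ] rot [-180.     0.    53.5] q [ 25.  23.  -4.  -0. -63. 119.] F [ 0.1  0.9 -4.1] T [-0.12  0.05  0.05] w 0.0218
offset [ 0.006 -0.017  0.033] rot [-0.     0.001  0.011]
```

Emit:
arm_command(
  jaw=[1, 1, 1, 1, 1],
  offset=[
    [0, -0.016, 0],
    [0, -0.016, 0.015],
    [0, -0.016, 0.03],
    [0, -0.016, 0.04],
    [0, -0.016, 0.04],
  ],
  delta_rot=[
    [0, 0, 0],
    [0, 0, 0],
    [0, 0, 0],
    [0, 0, 0],
    [0, 0, 0],
  ],
)

```text
time: 18.0
tcp_pos: [0.6064, 0.104, 0.1597]
tcp_rot: [180.0, 0.0, 53.5]
contact_force: [0.5, -0.7, -2.6]
grip_width: 0.0218
grip_force: 30.0
```

```bash
python3 t.py .606 .104 .158 53
```

```text
t 18.0 pos [0.6064 0.104  0.1597] rot [180.    0.   53.5] q [ 25.  23.  -5.   0. -62. 119.] F [ 0.5 -0.7 -2.6] T [-0.46  0.12  0.04] w 0.0218
offset [-0.002 -0.002  0.012] rot [0.001 0.    0.011]
```

Emit:
arm_command(
  jaw=[1, 1, 1],
  offset=[
    [0, 0, 0.01],
    [0, 0, 0.02],
    [0, 0, 0.02],
  ],
  delta_rot=[
    [0, 0, 0],
    [0, 0, 0],
    [0, 0, 0],
  ],
)

```text
time: 18.38
tcp_pos: [0.6069, 0.1038, 0.1586]
tcp_rot: [179.9, -0.0, 53.5]
contact_force: [-1.7, -2.3, 4.7]
grip_width: 0.0216
grip_force: 30.0
```

```bash
python3 t.py .606 .104 .158 53
```

```text
t 18.38 pos [0.6069 0.1038 0.1586] rot [179.9  -0.   53.5] q [ 25.  23.  -5.   0. -62. 119.] F [-1.7 -2.3  4.7] T [-0.89  0.82  0.05] w 0.0216
offset [-0.002 -0.006  0.004] rot [ 0.003 -0.001  0.012]
```

Emit:
arm_command(
  jaw=[1, 1, 1, 1, 1],
  offset=[
    [-0.007, -0.001, 0],
    [-0.007, -0.001, 0.005],
    [-0.007, -0.001, 0.01],
    [-0.007, -0.001, 0.01],
    [-0.007, -0.001, 0.01],
  ],
  delta_rot=[
    [0, 0, 0],
    [0, 0, 0.1],
    [0, 0, 0.2],
    [0, 0, 0.3],
    [0, 0, 0.4],
  ],
)

```text
time: 19.0
tcp_pos: [0.6057, 0.1031, 0.1571]
tcp_rot: [179.9, -0.1, 35.4]
contact_force: [-2.6, -1.1, 5.5]
grip_width: 0.0218
grip_force: 30.0
```

```bash
python3 t.py .606 .104 .158 53
```

```text
t 19.0 pos [0.6057 0.1031 0.1571] rot [ 1.799e+02 -1.000e-01  3.540e+01] q [ 25.  23.  -5.   0. -61. 101.] F [-2.6 -1.1  5.5] T [-0.49  1.18  0.09] w 0.0218
offset [ 0.005 -0.004 -0.006] rot [ 0.002 -0.001 -0.391]
```

Emit:
arm_command(
  jaw=[1, 1, 1, 1, 1],
  offset=[
    [-0.005, -0.001, 0.005],
    [-0.005, -0.001, 0.005],
    [-0.005, -0.001, 0.01],
    [-0.005, -0.001, 0.01],
    [-0.005, -0.001, 0.01],
  ],
  delta_rot=[
    [0, 0, 0.08],
    [0, 0, 0.16],
    [0, 0, 0.24],
    [0, 0, 0.32],
    [0, 0, 0.4],
  ],
)

```text
time: 19.62
tcp_pos: [0.6043, 0.1034, 0.1523]
tcp_rot: [-180.0, 0.1, 17.4]
contact_force: [-0.2, -1.1, -3.7]
grip_width: 0.022
grip_force: 30.0
```

```bash
python3 t.py .606 .104 .158 53
```

```text
t 19.62 pos [0.6043 0.1034 0.1523] rot [-1.80e+02  1.00e-01  1.74e+01] q [ 25.  23.  -6.  -0. -61.  83.] F [-0.2 -1.1 -3.7] T [-0.18  0.06 -0.  ] w 0.022
offset [ 0.012 -0.001 -0.038] rot [-0.001  0.001 -0.792]
```

It dropped in: z is 0.1523 with only the crank's weight on the sensor. I'll lower it home.

Emit:
arm_command(
  jaw=[1, 1, 1, 1],
  offset=[
    [0, 0, 0.015],
    [0, 0, 0.03],
    [0, 0, 0.045],
    [0, 0, 0.055],
  ],
  delta_rot=[
    [0, 0, 0],
    [0, 0, 0],
    [0, 0, 0],
    [0, 0, 0],
  ],
)

```text
time: 20.12
tcp_pos: [0.6047, 0.1032, 0.1448]
tcp_rot: [-180.0, 0.0, 17.5]
contact_force: [-0.1, 0.0, -4.2]
grip_width: 0.0216
grip_force: 30.0
```

Emit:
arm_command(
  jaw=[1, 1],
  offset=[
    [0, 0, 0.005],
    [0, 0, 0.01],
  ],
  delta_rot=[
    [0, 0, 0],
    [0, 0, 0],
  ],
)

```text
time: 20.38
tcp_pos: [0.6049, 0.1033, 0.1444]
tcp_rot: [180.0, -0.0, 17.5]
contact_force: [-1.1, -0.3, 1.2]
grip_width: 0.0217
grip_force: 30.0
```

```bash
python3 t.py .606 .104 .144 53
```

```text
t 20.38 pos [0.6049 0.1033 0.1444] rot [180.   -0.   17.5] q [ 25.  24.  -6.   0. -60.  83.] F [-1.1 -0.3  1.2] T [ 0.03  0.65 -0.05] w 0.0217
offset [ 0.008 -0.003  0.003] rot [ 0.    -0.001 -0.789]
```

Collar down at z 0.1444. Now I'll wind clockwise, watching the torque about z.

Emit:
arm_command(
  jaw=[1, 1, 1, 1, 1, 1, 1],
  offset=[
    [0, 0, 0],
    [0, 0, 0],
    [0, 0, 0],
    [0, 0, 0],
    [0, 0, 0],
    [0, 0, 0],
    [0, 0, 0],
  ],
  delta_rot=[
    [0, 0, 0.14],
    [0, 0, 0.28],
    [0, 0, 0.42],
    [0, 0, 0.56],
    [0, 0, 0.7],
    [0, 0, 0.85],
    [0, 0, 1],
  ],
)

```text
time: 21.25
tcp_pos: [0.6052, 0.1047, 0.1444]
tcp_rot: [-179.8, -0.0, -27.6]
contact_force: [-1.4, 3.9, -0.9]
grip_width: 0.0218
grip_force: 30.1
```

```bash
python3 t.py .606 .104 .144 53
```

```text
t 21.25 pos [0.6052 0.1047 0.1444] rot [-179.8   -0.   -27.6] q [ 25.  24.  -6.  -0. -60.  38.] F [-1.4  3.9 -0.9] T [1.4  0.7  0.44] w 0.0218
offset [0.007 0.002 0.003] rot [-0.003 -0.003 -1.791]
```

Emit:
arm_command(
  jaw=[1, 1, 1, 1, 1, 1, 1],
  offset=[
    [0, 0, 0],
    [0, 0, 0],
    [0, 0, 0],
    [0, 0, 0],
    [0, 0, 0],
    [0, 0, 0],
    [0, 0, 0],
  ],
  delta_rot=[
    [0, 0, 0.14],
    [0, 0, 0.28],
    [0, 0, 0.42],
    [0, 0, 0.56],
    [0, 0, 0.7],
    [0, 0, 0.85],
    [0, 0, 1],
  ],
)

```text
time: 22.12
tcp_pos: [0.6061, 0.1052, 0.1445]
tcp_rot: [-179.7, 0.1, -72.6]
contact_force: [1.4, 4.0, -1.5]
grip_width: 0.0218
grip_force: 30.1
```

Emit:
arm_command(
  jaw=[1, 1, 1, 1, 1, 1, 1],
  offset=[
    [0, 0, 0],
    [0, 0, 0],
    [0, 0, 0],
    [0, 0, 0],
    [0, 0, 0],
    [0, 0, 0],
    [0, 0, 0],
  ],
  delta_rot=[
    [0, 0, 0.14],
    [0, 0, 0.28],
    [0, 0, 0.42],
    [0, 0, 0.56],
    [0, 0, 0.7],
    [0, 0, 0.85],
    [0, 0, 1],
  ],
)

```text
time: 23.0
tcp_pos: [0.607, 0.1055, 0.1445]
tcp_rot: [-179.8, 0.4, -117.6]
contact_force: [2.2, 4.0, -3.6]
grip_width: 0.0221
grip_force: 30.0
```

```bash
python3 t.py .606 .104 .144 53
```

```text
t 23.0 pos [0.607  0.1055 0.1445] rot [-179.8    0.4 -117.6] q [ 25.  24.  -6.  -0. -60. -52.] F [ 2.2  4.  -3.6] T [ 1.64 -0.62  0.48] w 0.0221
offset [0.012 0.001 0.003] rot [-0.013 -0.006 -3.791]
```

Emit:
arm_command(
  jaw=[1, 1, 1, 1, 1, 1],
  offset=[
    [0, 0, 0],
    [0, 0, 0],
    [0, 0, 0],
    [0, 0, 0],
    [0, 0, 0],
    [0, 0, 0],
  ],
  delta_rot=[
    [0, 0, 0.13],
    [0, 0, 0.26],
    [0, 0, 0.39],
    [0, 0, 0.52],
    [0, 0, 0.65],
    [0, 0, 0.8],
  ],
)

```text
time: 23.75
tcp_pos: [0.6077, 0.1054, 0.1445]
tcp_rot: [180.0, 0.5, -153.6]
contact_force: [3.2, 3.3, -3.9]
grip_width: 0.0219
grip_force: 30.0
```

```bash
python3 t.py .606 .104 .144 53
```

```text
t 23.75 pos [0.6077 0.1054 0.1445] rot [ 180.     0.5 -153.6] q [ 25.  24.  -6.  -0. -60. -88.] F [ 3.2  3.3 -3.9] T [ 1.23 -1.22  0.42] w 0.0219
offset [ 0.014 -0.003  0.003] rot [1.500e-02 3.000e-03 3.409e+00]
```

Emit:
arm_command(
  jaw=[1, 1, 1, 1],
  offset=[
    [0, 0, 0],
    [0, 0, 0],
    [0, 0, 0],
    [0, 0, 0],
  ],
  delta_rot=[
    [0, 0, 0.1],
    [0, 0, 0.2],
    [0, 0, 0.3],
    [0, 0, 0.4],
  ],
)

```text
time: 24.25
tcp_pos: [0.6079, 0.1052, 0.1445]
tcp_rot: [179.9, 0.5, -171.5]
contact_force: [3.8, 2.1, -5.0]
grip_width: 0.0214
grip_force: 30.0
```

```bash
python3 t.py .606 .104 .144 -171.6
```

```text
t 24.25 pos [0.6079 0.1052 0.1445] rot [ 179.9    0.5 -171.5] q [  25.   24.   -6.    0.  -60. -106.] F [ 3.8  2.1 -5. ] T [ 1.01 -1.51  0.38] w 0.0214
offset [ 0.014 -0.006  0.003] rot [0.003 0.011 0.002]
```

Emit:
arm_command(
  jaw=[1, 1, 1],
  offset=[
    [0, 0, 0],
    [0, 0, 0],
    [0, 0, 0],
  ],
  delta_rot=[
    [0, 0, 0.1],
    [0, 0, 0.2],
    [0, 0, 0.3],
  ],
)

```text
time: 24.62
tcp_pos: [0.6081, 0.1049, 0.1445]
tcp_rot: [179.8, 0.5, 175.0]
contact_force: [4.6, 1.6, -5.1]
grip_width: 0.0217
grip_force: 30.0
```

```bash
python3 t.py .606 .104 .144 175
```

```text
t 24.62 pos [0.6081 0.1049 0.1445] rot [179.8   0.5 175. ] q [  25.   24.   -6.    0.  -60. -120.] F [ 4.6  1.6 -5.1] T [ 0.68 -1.72  0.45] w 0.0217
offset [ 0.013 -0.007  0.003] rot [ 0.005  0.01  -0.   ]
```

Emit:
arm_command(
  jaw=[1, 1, 1],
  offset=[
    [-0.013, 0.005, 0],
    [-0.013, 0.005, 0],
    [-0.013, 0.005, 0],
  ],
  delta_rot=[
    [0, 0, 0.1],
    [0, 0, 0.2],
    [0, 0, 0.3],
  ],
)

```text
time: 25.0
tcp_pos: [0.609, 0.1047, 0.1445]
tcp_rot: [179.8, 0.3, 161.5]
contact_force: [2.1, 0.7, -3.9]
grip_width: 0.0218
grip_force: 30.0
```

```bash
python3 t.py .606 .104 .144 161.5
```

```text
t 25.0 pos [0.609  0.1047 0.1445] rot [179.8   0.3 161.5] q [  25.   24.   -6.    0.  -60. -133.] F [ 2.1  0.7 -3.9] T [ 0.25 -0.96  0.37] w 0.0218
offset [ 0.018 -0.011  0.003] rot [ 0.004  0.006 -0.001]
```

Emit:
arm_command(
  jaw=[1, 1, 1],
  offset=[
    [0, 0, 0],
    [0, 0, 0],
    [0, 0, 0],
  ],
  delta_rot=[
    [0, 0, 0.1],
    [0, 0, 0.2],
    [0, 0, 0.3],
  ],
)

```text
time: 25.38
tcp_pos: [0.609, 0.1044, 0.1445]
tcp_rot: [179.8, 0.2, 148.0]
contact_force: [2.2, 0.5, -3.1]
grip_width: 0.0222
grip_force: 30.0
```

```bash
python3 t.py .606 .104 .144 148; python3 - <<'E'
from h import *
c=camera('wrist')
for z in (.09,.098): print(proj(c,[.611,.147,z],True))
t=camera('top');print(proj(t,[.611,.147,.09]));print(camera('scene') and proj(camera('scene'),[.611,.147,.09]))
E
```

```text
t 25.38 pos [0.609  0.1044 0.1445] rot [179.8   0.2 148. ] q [  25.   24.   -6.    0.  -60. -147.] F [ 2.2  0.5 -3.1] T [-0.02 -1.03  0.45] w 0.0222
offset [ 0.015 -0.013  0.003] rot [ 0.005  0.005 -0.   ]
(np.float64(380.4368586947445), np.float64(227.60506840391724))
(np.float64(382.3175524960674), np.float64(230.7009450565151))
(np.float64(236.9198195456902), np.float64(214.39193089124365))
(np.float64(399.215053990302), np.float64(319.0915156278583))
```

Emit:
arm_command(
  jaw=[1, 1, 1],
  offset=[
    [0, 0, 0],
    [0, 0, 0],
    [0, 0, 0],
  ],
  delta_rot=[
    [0, 0, 0.09],
    [0, 0, 0.18],
    [0, 0, 0.27],
  ],
)

```text
time: 25.95
tcp_pos: [0.6086, 0.1042, 0.1445]
tcp_rot: [179.8, 0.1, 135.9]
contact_force: [3.7, 0.0, -3.6]
grip_width: 0.0221
grip_force: 30.0
```

```bash
python3 t.py .606 .104 .144 136
```

```text
t 25.95 pos [0.6086 0.1042 0.1445] rot [1.798e+02 1.000e-01 1.359e+02] q [  25.   24.   -6.    0.  -60. -159.] F [ 3.7  0.  -3.6] T [-0.21 -1.57  0.43] w 0.0221
offset [ 0.011 -0.013  0.003] rot [ 0.005  0.003 -0.003]
```

Emit:
arm_command(
  jaw=[1, 1, 1],
  offset=[
    [0, 0, 0],
    [0, 0, 0],
    [0, 0, 0],
  ],
  delta_rot=[
    [0, 0, 0.1],
    [0, 0, 0.2],
    [0, 0, 0.3],
  ],
)

```text
time: 26.32
tcp_pos: [0.6084, 0.1039, 0.1445]
tcp_rot: [179.8, 0.1, 122.3]
contact_force: [4.7, -0.2, -3.0]
grip_width: 0.0217
grip_force: 30.0
```

```bash
python3 t.py .606 .104 .144 122.4; python3 - <<'E'
from h import *
c=camera('wrist');u,v=map(int,proj(c,[.611,.147,.09],True))
im=cv2.resize(c['image'][max(0,v-75):v+75,u-100:u+100],(800,600),interpolation=cv2.INTER_CUBIC)
cv2.imwrite('pics/w7.png',cv2.convertScaleAbs(im,alpha=1.5));print(u,v)
E
```

```text
t 26.32 pos [0.6084 0.1039 0.1445] rot [1.798e+02 1.000e-01 1.223e+02] q [  25.   24.   -6.    0.  -60. -172.] F [ 4.7 -0.2 -3. ] T [-0.33 -1.56  0.44] w 0.0217
offset [ 0.009 -0.013  0.003] rot [ 0.005  0.002 -0.001]
362 206
```

No stop yet after about 255° and the wrist is near its limit, so I'll let go, turn half a turn back above the crank and grip again.

Emit:
arm_command(
  jaw=[-1, -1, -1, -1, -1, -1, -1],
  offset=[
    [0, 0, 0],
    [0, 0, 0],
    [0, 0, 0],
    [0, 0, -0.1],
    [0, 0, -0.25],
    [0, 0, -0.4],
    [0, 0, -0.5],
  ],
  delta_rot=[
    [0, 0, 0],
    [0, 0, 0],
    [0, 0, 0],
    [0, 0, 0],
    [0, 0, 0],
    [0, 0, 0],
    [0, 0, 0],
  ],
)

```text
time: 27.25
tcp_pos: [0.6072, 0.1039, 0.221]
tcp_rot: [179.9, 0.0, 122.4]
contact_force: [0.4, 0.2, 0.2]
grip_width: 0.0826
grip_force: 0.0
```

Emit:
arm_command(
  jaw=[-1, -1, -1, -1, -1],
  offset=[
    [0, 0, 0],
    [0, 0, 0],
    [0, 0, 0],
    [0, 0, 0],
    [0, 0, 0],
  ],
  delta_rot=[
    [0, 0, -0.2],
    [0, 0, -0.4],
    [0, 0, -0.6],
    [0, 0, -0.8],
    [0, 0, -1],
  ],
)

```text
time: 27.88
tcp_pos: [0.6066, 0.1037, 0.219]
tcp_rot: [-180.0, -0.0, 167.6]
contact_force: [-0.3, 0.3, -0.7]
grip_width: 0.0872
grip_force: 0.0
```

Emit:
arm_command(
  jaw=[-1, -1, -1, -1, -1],
  offset=[
    [0, 0, 0],
    [0, 0, 0],
    [0, 0, 0],
    [0, 0, 0],
    [0, 0, 0],
  ],
  delta_rot=[
    [0, 0, -0.2],
    [0, 0, -0.4],
    [0, 0, -0.6],
    [0, 0, -0.8],
    [0, 0, -1],
  ],
)

```text
time: 28.5
tcp_pos: [0.6066, 0.1037, 0.2191]
tcp_rot: [180.0, -0.0, -147.4]
contact_force: [-0.3, 0.1, 0.2]
grip_width: 0.0872
grip_force: 0.0
```

Emit:
arm_command(
  jaw=[-1, -1, -1, -1, -1],
  offset=[
    [0, 0, 0],
    [0, 0, 0],
    [0, 0, 0],
    [0, 0, 0],
    [0, 0, 0],
  ],
  delta_rot=[
    [0, 0, -0.2],
    [0, 0, -0.4],
    [0, 0, -0.6],
    [0, 0, -0.8],
    [0, 0, -1],
  ],
)

```text
time: 29.12
tcp_pos: [0.6066, 0.1038, 0.219]
tcp_rot: [180.0, -0.0, -102.4]
contact_force: [-0.3, -0.3, -0.0]
grip_width: 0.0867
grip_force: 0.0
```

Emit:
arm_command(
  jaw=[-1, -1, -1, -1, -1, -1],
  offset=[
    [0, 0, 0],
    [0, 0, 0],
    [0, 0, 0],
    [0, 0, 0],
    [0, 0, 0],
    [0, 0, 0],
  ],
  delta_rot=[
    [0, 0, -0.2],
    [0, 0, -0.4],
    [0, 0, -0.6],
    [0, 0, -0.8],
    [0, 0, -1],
    [0, 0, -1],
  ],
)

```text
time: 29.88
tcp_pos: [0.6067, 0.1038, 0.219]
tcp_rot: [180.0, 0.0, -57.8]
contact_force: [-0.6, -1.1, -0.5]
grip_width: 0.0868
grip_force: 0.0
```

```bash
python3 t.py .6075 .1045 .1445 -57.7; python3 - <<'E'
from h import *
c=camera('wrist');s=readout.get_state();p=s['tcp_pos']
print('hub top pred',proj(c,[.608,.1043,.18],True),'handle',proj(c,[.608+.08*np.cos(np.radians(122.3-0)),.1043+.08*np.sin(np.radians(122.3)),.192],True))
cv2.imwrite('pics/w8.png',cv2.convertScaleAbs(c['image'],alpha=1.5))
E
```

```text
t 29.88 pos [0.6067 0.1038 0.219 ] rot [180.    0.  -57.8] q [ 25.  21.   0.  -0. -69.   7.] F [-0.6 -1.1 -0.5] T [-0.04  0.13  0.02] w 0.0868
offset [-0.001 -0.007  0.496] rot [ 0.     0.    -0.001]
hub top pred (np.float64(322.34312166530066), np.float64(265.49703257502676)) handle (np.float64(322.6609232751137), np.float64(381.5299158076534))
```

View pics/w8.png

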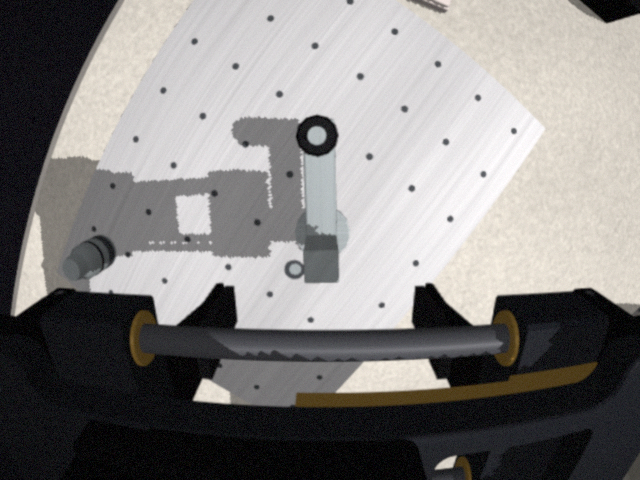

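The wrist view shows the hub top near (321,259) and the handle at (317,135), in line with the tool. The pin is at (294,269). I'll descend and grip again.

Emit:
arm_command(
  jaw=[-1, -1, -1, 1, 1, 1, 1, 1],
  offset=[
    [0.002, -0.009, 0.2],
    [0.002, -0.009, 0.4],
    [0.002, -0.009, 0.495],
    [0.002, -0.009, 0.495],
    [0.002, -0.009, 0.495],
    [0.002, -0.009, 0.495],
    [0.002, -0.009, 0.495],
    [0.002, -0.009, 0.495],
  ],
  delta_rot=[
    [0, 0, 0],
    [0, 0, 0],
    [0, 0, 0],
    [0, 0, 0],
    [0, 0, 0],
    [0, 0, 0],
    [0, 0, 0],
    [0, 0, 0],
  ],
)

```text
time: 30.92
tcp_pos: [0.6082, 0.1043, 0.1448]
tcp_rot: [-180.0, -0.0, -57.7]
contact_force: [0.5, -0.4, 0.5]
grip_width: 0.0447
grip_force: 0.0
```

Emit:
arm_command(
  jaw=[1, 1, 1, 1, 1],
  offset=[
    [0, 0, 0],
    [0, 0, 0],
    [0, 0, 0],
    [0, 0, 0],
    [0, 0, 0],
  ],
  delta_rot=[
    [0, 0, 0],
    [0, 0, 0],
    [0, 0, 0],
    [0, 0, 0],
    [0, 0, 0],
  ],
)

```text
time: 31.55
tcp_pos: [0.6082, 0.1043, 0.1444]
tcp_rot: [-180.0, -0.0, -57.6]
contact_force: [0.9, 0.2, 0.1]
grip_width: 0.0218
grip_force: 29.9
```

```bash
python3 t.py .6075 .1045 .1445 -57.7
```

```text
t 31.55 pos [0.6082 0.1043 0.1444] rot [-180.    -0.   -57.6] q [ 25.  24.  -6.   0. -60.   8.] F [0.9 0.2 0.1] T [ 0.09 -0.07  0.13] w 0.0218
offset [-0.003  0.003 -0.001] rot [-0.    -0.     0.001]
```

Regripped. I'll continue clockwise in small steps.

Emit:
arm_command(
  jaw=[1, 1, 1],
  offset=[
    [0, 0, 0],
    [0, 0, 0],
    [0, 0, 0],
  ],
  delta_rot=[
    [0, 0, 0.08],
    [0, 0, 0.16],
    [0, 0, 0.24],
  ],
)

```text
time: 31.92
tcp_pos: [0.6081, 0.1043, 0.1444]
tcp_rot: [-180.0, -0.0, -68.5]
contact_force: [1.1, 0.0, 0.4]
grip_width: 0.0219
grip_force: 30.0
```

```bash
python3 t.py .6075 .1045 .1445 -68.4
```

```text
t 31.93 pos [0.6081 0.1043 0.1444] rot [-180.    -0.   -68.5] q [ 25.  24.  -6.   0. -60.  -3.] F [1.1 0.  0.4] T [ 0.03 -0.02  0.44] w 0.0219
offset [-0.003  0.003 -0.001] rot [-0.    -0.    -0.002]
```

Emit:
arm_command(
  jaw=[1, 1, 1],
  offset=[
    [0, 0, 0],
    [0, 0, 0],
    [0, 0, 0],
  ],
  delta_rot=[
    [0, 0, 0.06],
    [0, 0, 0.12],
    [0, 0, 0.18],
  ],
)

```text
time: 32.3
tcp_pos: [0.6081, 0.1042, 0.1444]
tcp_rot: [180.0, -0.0, -76.5]
contact_force: [1.6, 0.2, -0.6]
grip_width: 0.0218
grip_force: 30.6
```

```bash
python3 t.py .6075 .1045 .1445 -76.5
```

```text
t 32.3 pos [0.6081 0.1042 0.1444] rot [180.   -0.  -76.5] q [ 25.  24.  -6.   0. -60. -11.] F [ 1.6  0.2 -0.6] T [ 0.01 -0.05  0.74] w 0.0218
offset [-0.003  0.003 -0.001] rot [ 0.    -0.001 -0.   ]
```

Emit:
arm_command(
  jaw=[1, 1, 1],
  offset=[
    [0, 0, 0],
    [0, 0, 0],
    [0, 0, 0],
  ],
  delta_rot=[
    [0, 0, 0.02],
    [0, 0, 0.04],
    [0, 0, 0.04],
  ],
)

```text
time: 32.67
tcp_pos: [0.6081, 0.1042, 0.1444]
tcp_rot: [180.0, -0.0, -78.3]
contact_force: [0.1, -0.1, -1.3]
grip_width: 0.0221
grip_force: 31.0
```

```bash
python3 t.py .6075 .1045 .1445 -76.5
```

```text
t 32.67 pos [0.6081 0.1042 0.1444] rot [180.   -0.  -78.3] q [ 25.  24.  -6.   0. -60. -13.] F [ 0.1 -0.1 -1.3] T [-0.06  0.05  0.91] w 0.0221
offset [-0.003  0.003 -0.001] rot [ 0.   -0.   -0.04]
```

The torque climbed 0.44 → 0.74 → 0.91 N m, so it's against the stop. I'll unload the torque and draw the crank out.

Emit:
arm_command(
  jaw=[1, 1, 1],
  offset=[
    [0, 0, 0],
    [0, 0, 0],
    [0, 0, 0],
  ],
  delta_rot=[
    [0, 0, -0.05],
    [0, 0, -0.1],
    [0, 0, -0.1],
  ],
)

```text
time: 33.05
tcp_pos: [0.6081, 0.1042, 0.1444]
tcp_rot: [-180.0, 0.0, -74.0]
contact_force: [0.5, -0.4, 0.1]
grip_width: 0.0217
grip_force: 29.8
```

```bash
python3 t.py .6075 .1045 .1445 -76.5
```

```text
t 33.05 pos [0.6081 0.1042 0.1444] rot [-180.    0.  -74.] q [ 25.  24.  -6.  -0. -60.  -9.] F [ 0.5 -0.4  0.1] T [-0.07  0.06 -0.  ] w 0.0217
offset [-0.003  0.003 -0.001] rot [-0.     0.001  0.056]
```

Emit:
arm_command(
  jaw=[1, 1, 1, 1, 1, 1],
  offset=[
    [0, 0, -0.05],
    [0, 0, -0.12],
    [0, 0, -0.25],
    [0, 0, -0.45],
    [0, 0, -0.67],
    [0, 0, -0.67],
  ],
  delta_rot=[
    [0, 0, 0],
    [0, 0, 0],
    [0, 0, 0],
    [0, 0, 0],
    [0, 0, 0],
    [0, 0, 0],
  ],
)

```text
time: 33.8
tcp_pos: [0.6093, 0.1046, 0.2477]
tcp_rot: [-179.7, 0.0, -73.9]
contact_force: [0.8, -0.1, -4.7]
grip_width: 0.0218
grip_force: 29.9
```

```bash
python3 t.py .4678 -.346 .244 -74; python3 - <<'E'
from h import *
# pin height check: centroid of bright pin in top and scene views, triangulated
for n in ['wrist','top','scene']:
    c=camera(n);f=n=='wrist'
    u,v=proj(c,[.612,.1475,.09],f);print(n,round(u,1),round(v,1),'if 8mm proud',np.round(proj(c,[.612,.1475,.098],f),1))
    if 15<u<625 and 15<v<465:
        g=cv2.cvtColor(c['image'],cv2.COLOR_BGR2GRAY);R=14 if f else 8;print(g[int(v)-R:int(v)+R+1:2 if f else 1,int(u)-R:int(u)+R+1:2 if f else 1])
E
```

```text
t 33.8 pos [0.6093 0.1046 0.2477] rot [-179.7    0.   -73.9] q [ 25.  20.   3.   0. -73.  -9.] F [ 0.8 -0.1 -4.7] T [0.05 0.07 0.01] w 0.0218
offset [2.625 1.739 0.013] rot [-0.007  0.001  0.002]
wrist 310.1 263.7 if 8mm proud [309.7 266.6]
[[ 74  78  77  79 111 127 125 116  80  82  92  92  84  77  75]
 [ 77  79  78  77  91  82  81  80  77  77  78  80  77  76  77]
 [ 76  76  76  69  76  81  77  77  79  76  74  76  77  79  76]
 [ 76  75  75  71  75  77  78  77  76  77  79  77  77  76  74]
 [ 77  77  77  71  76  78  77  79  79  79  77  76  75  78  76]
 [ 76  75  76  71  75  79  76  79  79  80  78  76  76  76  75]
 [ 74  79  78  71  72  75  77  78  78  78  80  76  79  75  76]
 [ 77  78  79  69  71  77  75  77  76  78  78  76  79  76  76]
 [ 76  77  74  68  74  76  77  78  78  78  79  75  78  76  77]
 [ 77  75  75  70  74  75  75  76  75  76  78  77  75  76  75]
 [ 77  77  76  71  72  78  77  77  77  78  77  76  78  74  77]
 [ 76  73  75  71  71  73  70  73  73  72  75  74  76  72  73]
 [ 76  78  77  69  63  57  64  62  61  62  61  62  63  61  64]
 [ 77  76  76  67  60  64  60  59  60  5
[... 1890 characters left out ...]
165 161 143  94  59  47  42  53  48  48  48  60  95 136 156]
 [162 161 165 158 137  92  54  49  48  53  47  51  46  56  91 131 154]
 [165 164 160 156 139  94  61  43  45  53  49  51  50  59  89 129 152]
 [160 162 161 161 144 108  77  52  50  47  48  48  49  66  99 137 156]
 [162 165 162 158 150 135 105  79  58  49  52  52  60  89 122 152 160]
 [164 167 163 157 158 152 137 115  95  80  74  82  94 118 148 157 161]
 [160 161 164 166 162 162 153 145 132 119 114 125 135 147 162 167 164]
 [157 157 158 161 165 167 162 157 152 145 144 146 155 161 163 164 163]
 [153 156 158 159 163 160 162 159 158 156 156 159 162 164 163 162 162]
 [151 155 155 156 156 161 161 161 163 160 158 159 159 159 160 159 163]]
```

The pin's bright cap is gone in the scene view: at (399,320) there is now a dark flush disc. The crank goes back to the block.

Emit:
arm_command(
  jaw=[1, 1, 1, 1],
  offset=[
    [0.22, 0.145, 0],
    [0.44, 0.29, 0],
    [0.66, 0.435, 0],
    [0.876, 0.578, 0],
  ],
  delta_rot=[
    [0, 0, 0],
    [0, 0, 0],
    [0, 0, 0],
    [0, 0, 0],
  ],
)

```text
time: 34.45
tcp_pos: [0.5596, -0.0472, 0.2426]
tcp_rot: [179.8, 0.1, -73.9]
contact_force: [0.9, -0.1, -3.6]
grip_width: 0.0215
grip_force: 30.0
```

Emit:
arm_command(
  jaw=[1, 1, 1, 1],
  offset=[
    [0.22, 0.145, 0],
    [0.44, 0.29, 0],
    [0.66, 0.435, 0],
    [0.876, 0.578, 0],
  ],
  delta_rot=[
    [0, 0, 0],
    [0, 0, 0],
    [0, 0, 0],
    [0, 0, 0],
  ],
)

```text
time: 34.95
tcp_pos: [0.5129, -0.1972, 0.2427]
tcp_rot: [179.8, 0.1, -73.9]
contact_force: [0.1, -0.2, -4.3]
grip_width: 0.0218
grip_force: 30.0
```

Emit:
arm_command(
  jaw=[1, 1, 1, 1, 1, 1],
  offset=[
    [0.22, 0.145, 0],
    [0.44, 0.29, 0],
    [0.66, 0.435, 0],
    [0.876, 0.578, 0],
    [0.876, 0.578, 0],
    [0.876, 0.578, 0],
  ],
  delta_rot=[
    [0, 0, 0.16],
    [0, 0, 0.33],
    [0, 0, 0.5],
    [0, 0, 0.67],
    [0, 0, 0.84],
    [0, 0, 1],
  ],
)

```text
time: 35.7
tcp_pos: [0.4664, -0.3467, 0.2423]
tcp_rot: [179.7, 0.0, -119.2]
contact_force: [-0.3, 0.9, -4.6]
grip_width: 0.0216
grip_force: 30.0
```

Emit:
arm_command(
  jaw=[1, 1, 1, 1, 1, 1, 1],
  offset=[
    [0, 0, 0],
    [0, 0, 0],
    [0, 0, 0],
    [0, 0, 0],
    [0, 0, 0],
    [0, 0, 0],
    [0, 0, 0],
  ],
  delta_rot=[
    [0, 0, 0.16],
    [0, 0, 0.33],
    [0, 0, 0.5],
    [0, 0, 0.67],
    [0, 0, 0.84],
    [0, 0, 1],
    [0, 0, 1],
  ],
)

```text
time: 36.58
tcp_pos: [0.467, -0.3462, 0.2429]
tcp_rot: [179.8, -0.2, -163.8]
contact_force: [0.1, -0.7, -3.5]
grip_width: 0.0217
grip_force: 30.0
```

```bash
python3 t.py .4678 -.346 .19 -164.4;python3 - <<'E'
from h import *
t=camera('top');s=readout.get_state();p=s['tcp_pos']
w=camera('wrist');print('hole pred',proj(w,[.4678,-.346,.07],True))
g=cv2.cvtColor(w['image'],cv2.COLOR_BGR2GRAY)
E
```

```text
t 36.58 pos [ 0.467  -0.3462  0.2429] rot [ 179.8   -0.2 -163.8] q [-21.  17.  -2.  -0. -71. -53.] F [ 0.1 -0.7 -3.5] T [ 0.08 -0.05 -0.01] w 0.0217
offset [-0.007 -0.001  0.352] rot [ 0.004 -0.003  0.013]
hole pred (np.float64(323.61640277449703), np.float64(220.2269503672764))
```

Emit:
arm_command(
  jaw=[1, 1, 1, 1, 1],
  offset=[
    [-0.005, 0, 0.1],
    [-0.005, 0, 0.22],
    [-0.005, 0, 0.3],
    [-0.005, 0, 0.34],
    [-0.005, 0, 0.34],
  ],
  delta_rot=[
    [0, 0, 0],
    [0, 0, 0],
    [0, 0, 0],
    [0, 0, 0],
    [0, 0, 0],
  ],
)

```text
time: 37.3
tcp_pos: [0.4684, -0.3465, 0.1935]
tcp_rot: [180.0, -0.0, -163.8]
contact_force: [-0.6, 0.3, -4.3]
grip_width: 0.0219
grip_force: 30.0
```

Emit:
arm_command(
  jaw=[1, 1, 1, 1],
  offset=[
    [0, 0, 0.03],
    [0, 0, 0.06],
    [0, 0, 0.09],
    [0, 0, 0.11],
  ],
  delta_rot=[
    [0, 0, 0],
    [0, 0, 0],
    [0, 0, 0],
    [0, 0, 0],
  ],
)

```text
time: 37.8
tcp_pos: [0.4684, -0.3465, 0.1771]
tcp_rot: [180.0, -0.0, -163.9]
contact_force: [-0.1, 0.2, -4.6]
grip_width: 0.022
grip_force: 30.0
```

```bash
python3 t.py .4678 -.346 .124 -164.4
```

```text
t 37.8 pos [ 0.4684 -0.3465  0.1771] rot [ 180.    -0.  -163.9] q [-21.  19.  -8.  -0. -63. -53.] F [-0.1  0.2 -4.6] T [-0.02 -0.11 -0.02] w 0.022
offset [0.003 0.004 0.354] rot [ 0.    -0.     0.012]
```

In the hole without contact. I'll lower it the rest of the way.

Emit:
arm_command(
  jaw=[1, 1, 1, 1, 1, 1],
  offset=[
    [0, 0, 0.06],
    [0, 0, 0.12],
    [0, 0, 0.18],
    [0, 0, 0.24],
    [0, 0, 0.29],
    [0, 0, 0.32],
  ],
  delta_rot=[
    [0, 0, 0],
    [0, 0, 0],
    [0, 0, 0],
    [0, 0, 0],
    [0, 0, 0],
    [0, 0, 0],
  ],
)

```text
time: 38.55
tcp_pos: [0.4684, -0.3465, 0.1288]
tcp_rot: [180.0, -0.0, -163.9]
contact_force: [-0.2, -0.2, -3.6]
grip_width: 0.0215
grip_force: 30.0
```

Emit:
arm_command(
  jaw=[1, 1, 1, 1],
  offset=[
    [0, 0, 0.01],
    [0, 0, 0.02],
    [0, 0, 0.03],
    [0, 0, 0.035],
  ],
  delta_rot=[
    [0, 0, 0],
    [0, 0, 0],
    [0, 0, 0],
    [0, 0, 0],
  ],
)

```text
time: 39.05
tcp_pos: [0.469, -0.3467, 0.1251]
tcp_rot: [-179.9, 0.0, -163.8]
contact_force: [-0.7, 1.5, 0.7]
grip_width: 0.022
grip_force: 30.0
```

```bash
python3 t.py .4678 -.346 .124 -164.4
```

```text
t 39.05 pos [ 0.469  -0.3467  0.1251] rot [-179.9    0.  -163.8] q [-21.  22. -12.   0. -56. -53.] F [-0.7  1.5  0.7] T [ 0.55  0.2  -0.03] w 0.022
offset [0.006 0.007 0.007] rot [-0.001  0.001  0.012]
```

Emit:
arm_command(
  jaw=[1, 1, 1],
  offset=[
    [0.003, 0.005, 0.008],
    [0.003, 0.005, 0.012],
    [0.003, 0.005, 0.012],
  ],
  delta_rot=[
    [0, 0, 0],
    [0, 0, 0],
    [0, 0, 0],
  ],
)

```text
time: 39.42
tcp_pos: [0.469, -0.3467, 0.125]
tcp_rot: [-179.8, 0.1, -163.8]
contact_force: [-0.5, 2.1, 6.6]
grip_width: 0.0218
grip_force: 30.0
```

```bash
python3 t.py .4678 -.346 .124 -164.4
```

```text
t 39.42 pos [ 0.469  -0.3467  0.125 ] rot [-1.798e+02  1.000e-01 -1.638e+02] q [-21.  22. -12.   0. -56. -53.] F [-0.5  2.1  6.6] T [ 0.74  0.48 -0.04] w 0.0218
offset [0.007 0.007 0.007] rot [-0.004  0.003  0.013]
```

Emit:
arm_command(
  jaw=[1, -1, -1, -1, -1, -1, -1, -1],
  offset=[
    [0, 0, -0.012],
    [0, 0, -0.012],
    [0, 0, -0.012],
    [0, 0, -0.012],
    [0, 0, -0.012],
    [0, 0, -0.012],
    [0, 0, -0.012],
    [0, 0, -0.012],
  ],
  delta_rot=[
    [0, 0, 0],
    [0, 0, 0],
    [0, 0, 0],
    [0, 0, 0],
    [0, 0, 0],
    [0, 0, 0],
    [0, 0, 0],
    [0, 0, 0],
  ],
)

```text
time: 40.42
tcp_pos: [0.4679, -0.3459, 0.1241]
tcp_rot: [180.0, 0.0, -163.9]
contact_force: [-0.1, -0.3, 0.3]
grip_width: 0.0826
grip_force: 0.0
```

Emit:
arm_command(
  jaw=[-1, -1, -1, -1, -1],
  offset=[
    [0, 0, -0.2],
    [0, 0, -0.45],
    [0, 0, -0.7],
    [0, 0, -0.95],
    [0, 0, -0.95],
  ],
  delta_rot=[
    [0, 0, 0],
    [0, 0, 0],
    [0, 0, 0],
    [0, 0, 0],
    [0, 0, 0],
  ],
)

```text
time: 41.05
tcp_pos: [0.4694, -0.3468, 0.2705]
tcp_rot: [-179.7, 0.3, -163.8]
contact_force: [0.2, 0.1, 0.2]
grip_width: 0.0867
grip_force: 0.0
```

```bash
python3 - <<'E'
from h import *
s=readout.get_state();print(s['tcp_pos'],s['contact_force'])
w=camera('wrist');g=cv2.cvtColor(w['image'],cv2.COLOR_BGR2GRAY)
u,v=proj(w,[.468,-.346,.076],True);print('collar',u,v,'hub top',proj(w,[.468,-.346,.16],True))
a=np.radians(-163.8);print('handle top pred',proj(w,[.468+.08*np.cos(a),-.346+.08*np.sin(a),.172],True))
for q in blob(g,g<25,tuple(map(int,proj(w,[.468+.08*np.cos(a),-.346+.08*np.sin(a),.172],True))),35): print(q)
# well visible and pin in the top/scene view
t=camera('scene');gt=cv2.cvtColor(t['image'],cv2.COLOR_BGR2GRAY)
print(gt[312:328:2,390:412:2]); print('scene hub pred',proj(t,[.468,-.346,.16]),'handle',proj(t,[.468+.08*np.cos(a),-.346+.08*np.sin(a),.172]))
hs=cv2.cvtColor(t['image'],cv2.COLOR_BGR2GRAY);print(blob(hs,hs<40,(249,95),18))
E
```

```text
[ 0.46940356 -0.34683883  0.27053309] [0.24095989 0.05083098 0.22700237]
collar 326.12410739372166 212.5297016689323 hub top (np.float64(325.9954995660237), np.float64(233.88725246310395))
handle top pred (np.float64(325.9713631228218), np.float64(132.89110656234408))
([312, 122, 28, 29, 402], [325.7, 136.1])
[[153 153 149 149 149 149 142 146 145 141 136]
 [153 152 148 145 128 114 122 142 148 142 142]
 [147 149 151 114  60  52  57  98 142 147 144]
 [147 147 148  88  44  42  47  50 123 146 147]
 [146 151 141  87  46  42  47  52 115 146 144]
 [145 150 143 117  67  47  45  76 132 142 147]
 [142 146 147 147 128 105 110 132 148 148 147]
 [139 140 143 147 149 140 143 149 149 149 151]]
scene hub pred (np.float64(231.99075164069927), np.float64(122.42018690925256)) handle (np.float64(247.1281687973485), np.float64(92.80068517172501))
[([243, 77, 5, 4, 17], [244.7, 78.3]), ([244, 93, 11, 20, 171], [249.1, 103.0])]
```

```bash
python3 -c "
from bench import robot
print(robot.job_done())"
```

```text
the job is handed in; nothing more can be done
None
```

The job is handed in at about 41 s: I wound the lock clockwise to its stop, where torque rose from 0.44 to 0.91 N m. The pin looks flush in the scene image, though I judged that from pixels rather than measuring it. The crank is back in its block hole with the collar down, and nothing else in the scene was moved.

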